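Fetch the spare nozzle from between the injectors

ROBOT

A 6-joint arm with a two-finger parallel gripper is mounted at the origin on the work surface. World frame = base frame: x ahead of the robot, y to its left, z up, the work surface at z = 0. Lengths are in m, angles in rad, forces in N, time in s.
With the tool pointing down it reaches from about 0.325 to 0.75 m from the base axis. Payload 7.6 kg.
Tool frame: the origin (TCP) lies on the centre line of the jaws, within the pads' length; the fingertips stand 22 mm ahead of it and the grasp point (between the pads) lies 3 mm ahead of it; z points along the fingers, y is the line along which they close (so a half turn about z gives the same grasp; the last joint's range is limited). The gripper opens to 85 mm and grips with 20 to 120 N. Pads are 22 mm wide; open, the fingers measure 114 mm over their backs; the gripper's body (76 mm by 85 mm) begins 54 mm behind the grasp point. The pads swing forward as they close: fully open they stand 13 mm farther back than shut.
Start: joints at [1.109, 0.052, 1.401, -0, 1.689, -0.07], TCP at [0.2, 0.485, 0.253] pointing down, gripper open.
Joint ranges: [-2.9, 2.9], [-0.91, 2.17], [0.12, 2.37], [-1.06, 4.2], [0.26, 2.73], [-2.93, 2.93]. Speed limits (rad/s): [2.57, 2.57, 3.01, 3.14, 3.14, 3.14].

INTERFACE

Orientations are given as [roll, pitch, yaw] about the fixed x, y, z axes, in that order (R = Rz(yaw) Ry(pitch) Rx(roll)).
In Python, from workcell import get_state, camera, ticket gives the robot as it stands.
- The arm moves only by the shell command python3 -m jog 'ROWS' [FORCE]. ROWS is JSON, a list of rows, each an object of numbers: "ax", "ay", "az": the turn, a rotation vector about the tool's x, y, z scaled (see below); "x", "y", "z": the shift along the tool's x, y, z scaled (see below); "gripper": the opening, from 0 (shut) to 1 (fully open). In form: [{"ax": .., "ay": .., "az": .., "x": .., "y": .., "z": .., "gripper": ..}, ...]. A call has 1 to 5 rows; each row is the pose to reach, as a shift and turn from the pose commanded when the call began, along the tool's axes at that moment; what a row does not reach only later rows make up. The controller multiplies each number of a shift by 0.15 m and each number of a turn by 120 degrees. A row lasts 1/8 s, in which the tool goes at most 62.5 mm and 10.7 degrees, less where a joint would pass 70% of its speed; a pose out of reach is approached as far as the arm can. A call with a number of a shift or a turn outside -1 to 1 is refused whole. A call with a gripper value outside its range is refused whole. The fingers move at their own pace and stop on an object; FORCE is the grip in N (left out, the last holds). Time passes only in rows, so rows that repeat a pose let the fingers close. It gives the time, the measured TCP pose, the force, the opening and the grip force at its end, in the units of the state.
- get_state(): the state, without advancing time (a new reading comes with each control period).
- camera(name): name is "side" or "top"; returns a dict with "frame" (400x640x3 uint8, red, green, blue), "fx", "fy", "cx", "cy" (pixels), "rvec" (rotation vector, rad) and "tvec" (3), from world to camera coordinates, as OpenCV has them. Camera axes: x right, y down, z forward; pixel columns grow to the right and rows downward; lengths in m; the calibration is good to about 2 mm. A picture is of the moment at which its call begins. There is no depth.
- ticket.finish_job(): hands the job in; it is judged then, once.
The state is a dict: "clock": time; "qpos": joint angles; "qd": joint speeds; "joint_torque": joint torques, N m; "tcp_pos": TCP position; "orientation": TCP orientation; "force": force on the tool from outside, world axes, zero at the start; "moment": the same for the moment, N m; "grip_width": opening from 0.0 (shut) to 1.0 (fully open); "grasp_force": force on a finger pad.
Only numpy, scipy, OpenCV 4.12 (cv2) and the standard library are available. Lean on these libraries where they do the work, as an engineer would, in place of code of your own. Each camera call takes 0.05 s, during which the arm holds its last target. There are 200 camera calls.

TASK

The spare nozzle with the brass nut is hemmed in on the rack board by the three injectors: first stand all three injectors in the green drip tray, then take the nozzle out and stand it upright in the steel washing basket, and then stand each injector back on the rack board, upright and centred on the round pad of its own colour. Leave the glass jar in the drip tray where it is, and do not knock over the injectors, the nozzle or the jar.

Things in the scene. Friction and masses are not known exactly. Their poses are not given: they have to be found in the camera images.
- inj_red_center (a point): diesel injector upright in a round red holder, red band and dot on its cap; one rigid piece, 0.5 kg, 145 mm tall. Holder 46 mm diameter, 32 mm high; slim body, stub 26 mm out sideways at 82 mm; on top a steel cap, 30 mm diameter, from 97 to 145 mm: grip only this, from above. Point: axis, half-way up (72.5 mm above foot; cap's middle 48.5 mm higher); z up. Starts on the red pad
- inj_yellow_center (a point): diesel injector upright in a round yellow holder, yellow band and dot on its cap; one rigid piece, 0.5 kg, 145 mm tall. Holder 46 mm diameter, 32 mm high; slim body, stub 26 mm out sideways at 82 mm; on top a steel cap, 30 mm diameter, from 97 to 145 mm: grip only this, from above. Point: axis, half-way up (72.5 mm above foot; cap's middle 48.5 mm higher); z up. Starts on the yellow pad
- inj_blue_center (a point): diesel injector upright in a round blue holder, blue band and dot on its cap; one rigid piece, 0.5 kg, 145 mm tall. Holder 46 mm diameter, 32 mm high; slim body, stub 26 mm out sideways at 82 mm; on top a steel cap, 30 mm diameter, from 97 to 145 mm: grip only this, from above. Point: axis, half-way up (72.5 mm above foot; cap's middle 48.5 mm higher); z up. Starts on the blue pad
- nozzle_center (a point): spare nozzle standing upright on the black rack board in the middle of the three injectors: hexagonal brass nut, 29 mm across flats (33.5 over corners), 33 mm high, steel tip above, 50 mm tall in all, 0.15 kg. Point: on its axis, half-way up, 25 mm above its foot (grip here); z up. Foot 10 mm above the bench at the start. With the injectors round it a gripper has no room to come down
- pad_red: fixed flat red disc, 64 mm diameter, 2 mm thick, on the black rack board: place of the red injector, which at the start covers all but its rim. Origin: centre of its underside, 10 mm above the bench. The three pads lie 50 mm from the nozzle and 77 to 99 mm from one another
- pad_yellow: fixed flat yellow disc, 64 mm diameter, 2 mm thick, on the black rack board: place of the yellow injector, which at the start covers all but its rim. Origin: centre of its underside, 10 mm above the bench. The three pads lie 50 mm from the nozzle and 77 to 99 mm from one another
- pad_blue: fixed flat blue disc, 64 mm diameter, 2 mm thick, on the black rack board: place of the blue injector, which at the start covers all but its rim. Origin: centre of its underside, 10 mm above the bench. The three pads lie 50 mm from the nozzle and 77 to 99 mm from one another
- tray: fixed green plastic drip tray, open, 230 mm (its x) by 200 mm (its y), walls 4 mm thick and 20 mm high, floor 4 mm thick. Origin: centre of its underside on the bench; z up. The glass jar stands in its +x half; the rest is free and has room for the three injectors
- basket: fixed stainless steel washing basket, open, 160 mm (its x) by 130 mm (its y), walls 3 mm thick and 30 mm high, floor 3 mm thick with mesh wires that are drawn only, two loop handles at the x ends up to 40 mm high. Empty. Origin: centre of its underside on the bench; z up
- jar_center (a point): closed glass jar with white lid, 50 mm diameter, 65 mm tall, standing in the +x half of the green drip tray; to be left where it is. Point: on its axis, half-way up; z up
Not all that is in view belongs to the job. What is shaped like the basket but turquoise is not meant.

How it is judged:
By the outcome, as a careful person would: the job done as asked, in the order asked, and still so for the second after the job is handed in, with the robot touching nothing.
It also fails if it takes over 147 s, if anything falls off the work surface, if the arm or the gripper's body presses on something with over 40 N, if the wrist force passes 120 N, or if a joint passes its speed limit or range.

## Working session

There is one attempt and no reset: what is moved stays moved. The work goes in short steps, Python scripts to look and compute and a shell command to move; the robot and the scene stay as the last step left them, time stands still between calls to the robot, and variables do not carry over. Pictures are saved under pics/ and viewed, at most 14 in all, crops included, and the job is handed in when it is done.

```bash
mkdir -p pics; ls
python3 - <<'E'
from workcell import get_state, camera
import cv2
for n in("side","top"):
    c=camera(n); cv2.imwrite(f"pics/{n}0.png",c["frame"][:,:,::-1]); print(n,c["fx"],c["fy"],c["cx"],c["cy"],c["rvec"],c["tvec"])
s=get_state(); print(s)
E
```

```text
pics
side 475.7353033263952 475.7353033263952 322.9854392262671 189.99497657268893 [ 2.04931566 -0.38161799  0.23292837] [-0.37062604  0.15798069  0.95508384]
top 488.2342190623864 488.2342190623864 318.4093655507088 205.61933237130793 [ 2.1757374  -2.14374637  0.16735283] [-0.01541339  0.40848951  1.10997037]
{'clock': 0.1, 'qpos': array([ 1.10866303e+00,  5.28004587e-02,  1.40159745e+00, -4.06384389e-05,
        1.68862352e+00, -7.02841452e-02]), 'qd': array([-0.00044597,  0.00022823, -0.00413742, -0.00113193, -0.00044586,
        0.00144966]), 'joint_torque': array([ 1.28210671e-03, -3.82585502e+01, -3.60984349e+01, -3.16733929e-05,
        4.81309224e-03, -4.40413794e-05]), 'tcp_pos': array([0.20037204, 0.4850041 , 0.25255567]), 'orientation': array([-3.14016458e+00, -6.00733562e-05,  2.74973871e+00]), 'force': array([-0.01810172,  0.75051812,  0.24662805]), 'moment': array([ 0.00967556, -0.01410429,  0.00346185]), 'grasp_force': 0.0, 'grip_width': 1.0013772670814103}
```

View pics/top0.png

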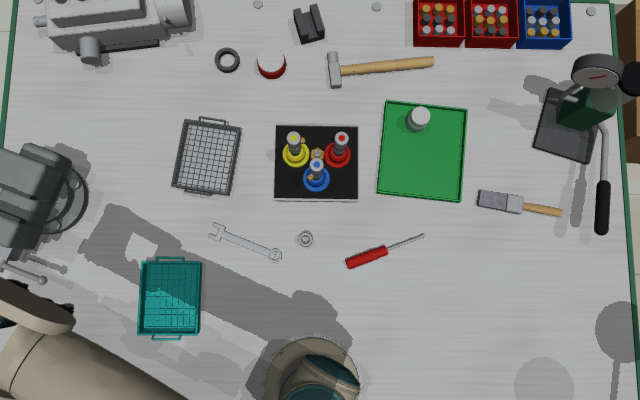

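View pics/side0.png

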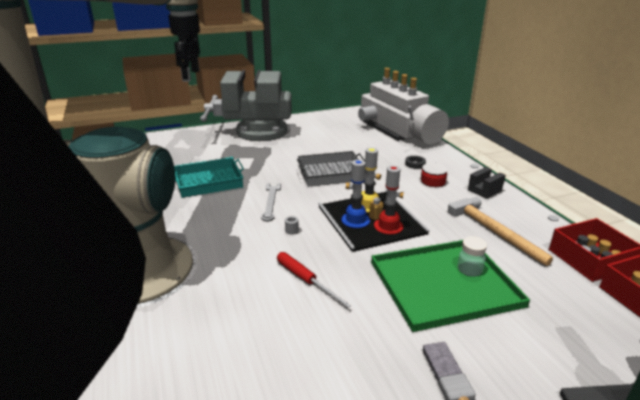

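```bash
cat > h.py <<'E'
import numpy as np, cv2
from workcell import get_state, camera
def P(c):
    R=cv2.Rodrigues(np.array(c["rvec"],float))[0]; return R,np.array(c["tvec"],float)
def ray(c,u,z):
    R,t=P(c); d=R.T@np.array([(u[0]-c["cx"])/c["fx"],(u[1]-c["cy"])/c["fy"],1.]); o=-R.T@t
    return o+d*(z-o[2])/d[2]
def proj(c,X):
    R,t=P(c); p=R@np.array(X,float)+t; return np.array([c["fx"]*p[0]/p[2]+c["cx"],c["fy"]*p[1]/p[2]+c["cy"]])
def blobs(c,col,box=None,amin=3):
    h=cv2.cvtColor(c["frame"],cv2.COLOR_RGB2HSV)
    rng={"yellow":[(22,33)],"blue":[(100,125)],"red":[(0,6),(172,179)],"green":[(55,80)]}[col]
    m=sum(cv2.inRange(h,(a,120,60),(b,255,255)) for a,b in rng).astype(np.uint8)
    if box: k=np.zeros_like(m);x0,y0,x1,y1=box;k[y0:y1,x0:x1]=1;m=m*k
    n,l,st,ce=cv2.connectedComponentsWithStats(m)
    return [(st[i,4],st[i,:4].tolist(),ce[i].round(1)) for i in range(1,n) if st[i,4]>=amin],l
E
python3 - <<'E'
from h import *
c=camera("top"); np.set_printoptions(precision=4,suppress=True)
for k in("red","yellow","blue"):
    b,l=blobs(c,k,(270,120,365,205))
    for a,s,e in b: print(k,a,s,e,ray(c,e,.157)[:2],ray(c,e,.044)[:2],ray(c,e,.012)[:2])
b,l=blobs(c,"green",(370,90,475,210),500); a,s,e=b[0]
m=(l>0).astype(np.uint8); q=cv2.findContours(m,0,1)[0]; q=max(q,key=cv2.contourArea)
r=cv2.minAreaRect(q);print("tray",r,[ray(c,p,.02)[:2] for p in cv2.boxPoints(r)])
f=c["frame"][85:215,165:480]; cv2.imwrite("pics/z.png",cv2.resize(f[:,:,::-1],None,fx=2.5,fy=2.5,interpolation=2))
f=c["frame"][115:215,265:370]; cv2.imwrite("pics/z2.png",cv2.resize(f[:,:,::-1],None,fx=6,fy=6,interpolation=2)[:590])
E
```

```text
red 31 [339, 135, 6, 6] [341.5 137.6] [ 0.5363 -0.0537] [ 0.5683 -0.061 ] [ 0.5773 -0.0631]
red 429 [324, 142, 27, 26] [336.3 156.5] [ 0.4954 -0.0431] [ 0.5227 -0.0492] [ 0.5304 -0.051 ]
red 4 [336, 148, 4, 2] [337.5 148.8] [ 0.512  -0.0455] [ 0.5412 -0.0519] [ 0.5494 -0.0537]
yellow 30 [291, 135, 6, 6] [293.4 137.4] [0.5348 0.0475] [0.5666 0.0516] [0.5756 0.0528]
yellow 440 [282, 143, 28, 25] [295.9 156. ] [0.4949 0.0414] [0.5222 0.0449] [0.5299 0.0459]
yellow 4 [290, 148, 4, 2] [291.5 148.8] [0.5102 0.051 ] [0.5392 0.0555] [0.5474 0.0568]
yellow 4 [311, 156, 2, 2] [311.5 156.5] [0.4945 0.0088] [0.5216 0.0086] [0.5293 0.0085]
yellow 4 [321, 156, 2, 3] [321.8 157.2] [ 0.4934 -0.0128] [ 0.5204 -0.0154] [ 0.5281 -0.0162]
blue 30 [314, 161, 6, 7] [316.3 164. ] [ 0.4786 -0.0014] [ 0.504  -0.0029] [ 0.5112 -0.0033]
blue 407 [302, 167, 28, 25] [316.4 180.8] [ 0.443  -0.0022] [ 0.4643 -0.0036] [ 0.4704 -0.0041]
tray ((422.5544738769531, 150.9554443359375), (84.47865295410156, 94.72754669189453), 5.710593223571777) [array([ 0.4399, -0.1446]), array([ 0.6718, -0.1681]), array([ 0.6548, -0.3727]), array([ 0.4231, -0.3437])]
```

View pics/z2.png

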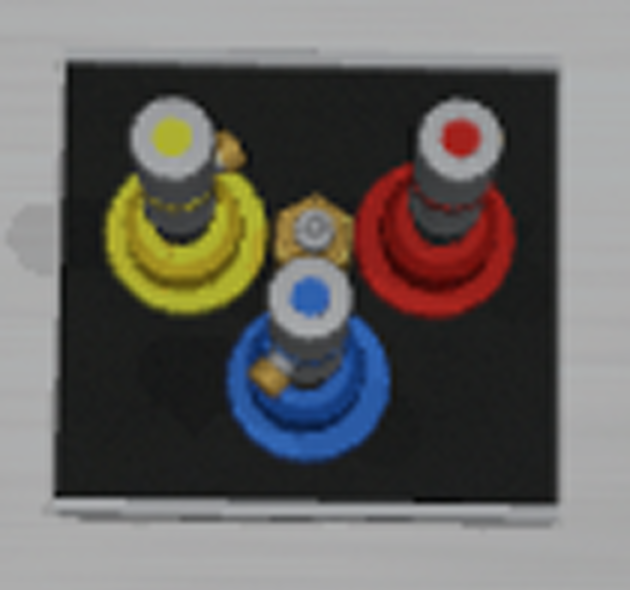

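View pics/z.png

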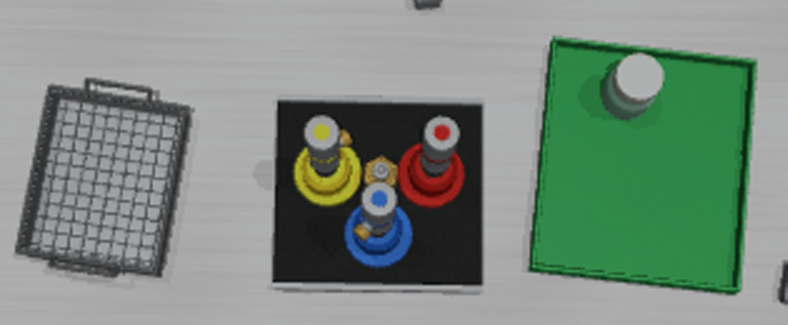

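Run:
```python
from h import *
from scipy.optimize import least_squares
c=camera("top"); s=camera("side"); np.set_printoptions(precision=4,suppress=True)
for k in("red","yellow","blue"):
    b,l=blobs(c,k,(270,120,365,205),100); a,bx,e=b[0]
    m=(l==np.bincount(l[l>0]).argmax()).astype(np.uint8)
    m=cv2.resize(m*255,None,fx=8,fy=8,interpolation=cv2.INTER_CUBIC); m=(m>127).astype(np.uint8)
    q=max(cv2.findContours(m,0,1)[0],key=cv2.contourArea)[:,0]
    pts=np.array([ray(c,(p+.5)/8-.5,.012)[:2] for p in q])
    cen=np.array([ray(c,e,.012)[:2]])[0]
    p=pts[pts[:,0]<cen[0]+.004]
    r=least_squares(lambda v:np.hypot(p[:,0]-v[0],p[:,1]-v[1])-v[2],[*cen,.032],loss="soft_l1",f_scale=.001)
    print(k,"pad",r.x,"rms",np.sqrt(np.mean(r.fun**2)))
    b,_=blobs(s,k,(330,140,420,240),2); print("  side",[(x[0],x[2]) for x in b])
print("nozzle",ray(c,(317.7,153),.060)[:2])
T=np.array([ray(c,p,.02)[:2] for p in [(385,100.5),(467,109.3),(461,202),(377.5,193)]]);print("tray",T.mean(0),T)
B=np.array([ray(c,(165+x/2.5,85+y/2.5),.03)[:2] for x,y in [(50,87),(190,107),(160,277),(17,254)]]);print("basket",B.mean(0),B)
print("jar",ray(c,(165+639/2.5,85+77/2.5),.069)[:2])
for n,d in (("red",(.5363,-.0537)),("yellow",(.5348,.0475)),("blue",(.4786,-.0014))): print(n,proj(s,[*d,.157]),proj(s,[*d,.012]))
f=s["frame"][130:260,310:440]; cv2.imwrite("pics/z3.png",cv2.resize(f[:,:,::-1],None,fx=4.5,fy=4.5,interpolation=2))
```

```text
red pad [ 0.5354 -0.0524  0.0322] rms 0.008114959480237929
  side [(np.int32(6), array([393. , 167.5])), (np.int32(12), array([391.4, 188.4])), (np.int32(520), array([388.2, 223.6]))]
yellow pad [0.535  0.0469 0.0324] rms 0.010241515636947326
  side [(np.int32(11), array([369.1, 168.6])), (np.int32(186), array([367.5, 199.6]))]
blue pad [ 0.4695 -0.0046  0.0269] rms 0.007818655935993665
  side [(np.int32(6), array([358. , 161.5])), (np.int32(7), array([358.1, 182.3])), (np.int32(499), array([355. , 217.2]))]
nozzle [ 0.5263 -0.0055]
tray [ 0.5468 -0.2574] [[ 0.6696 -0.1675]
 [ 0.6515 -0.367 ]
 [ 0.4238 -0.3464]
 [ 0.4421 -0.1486]]
basket [0.5189 0.2543] [[0.6085 0.3097]
 [0.5916 0.1767]
 [0.4281 0.1988]
 [0.4475 0.3321]]
jar [ 0.6166 -0.2422]
red [393.5868 167.8723] [388.6171 225.3371]
yellow [371.6132 149.6242] [368.3254 204.1333]
blue [358.3745 162.0155] [355.758  218.5962]
```

View pics/z3.png

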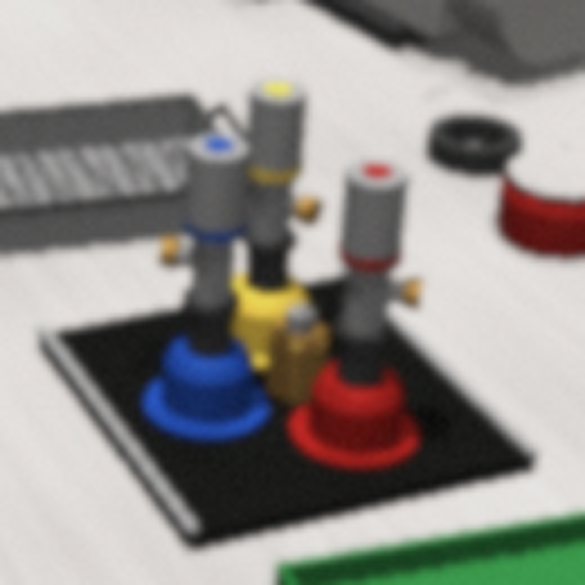

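```bash
J='{"x":-1,"y":-0.717,"az":-0.187}'; python3 -m jog '[{"x":-1,"y":-0.717,"az":-0.187},{"x":-1,"y":-0.717,"az":-0.187},{"x":-1,"y":-0.717,"az":-0.187},{"x":-1,"y":-0.717,"az":-0.187},{"x":-1,"y":-0.717,"az":-0.187}]' 60
```

```text
$[0]: bad value
```

```bash
python3 -m jog '[{"ax":0,"ay":0,"az":-0.187,"x":-1,"y":-0.717,"z":0,"gripper":1},{"ax":0,"ay":0,"az":-0.187,"x":-1,"y":-0.717,"z":0,"gripper":1},{"ax":0,"ay":0,"az":-0.187,"x":-1,"y":-0.717,"z":0,"gripper":1},{"ax":0,"ay":0,"az":-0.187,"x":-1,"y":-0.717,"z":0,"gripper":1},{"ax":0,"ay":0,"az":-0.187,"x":-1,"y":-0.717,"z":0,"gripper":1}]' 60
```

```text
clock: 0.88
tcp_pos: [0.2981, 0.3286, 0.2534]
orientation: [3.141, 0.0, 3.14]
force: [-0.7, 0.4, 0.7]
grip_width: 1.0
grasp_force: 0.0
```

```bash
python3 -m jog '[{"ax":0,"ay":0,"az":0,"x":-0.53,"y":-0.85,"z":0,"gripper":1},{"ax":0,"ay":0,"az":0,"x":-0.53,"y":-0.85,"z":0,"gripper":1},{"ax":0,"ay":0,"az":0,"x":-0.53,"y":-0.85,"z":0,"gripper":1},{"ax":0,"ay":0,"az":0,"x":-0.53,"y":-0.85,"z":0,"gripper":1}]' >/dev/null
python3 -m jog '[{"ax":0,"ay":0,"az":0,"x":-0.53,"y":-0.85,"z":0,"gripper":1},{"ax":0,"ay":0,"az":0,"x":-0.53,"y":-0.85,"z":0,"gripper":1},{"ax":0,"ay":0,"az":0,"x":-0.53,"y":-0.85,"z":0,"gripper":1},{"ax":0,"ay":0,"az":0,"x":-0.53,"y":-0.85,"z":0,"gripper":1}]' >/dev/null
python3 -m jog '[{"ax":0,"ay":0,"az":0,"x":-0.53,"y":-0.85,"z":0,"gripper":1},{"ax":0,"ay":0,"az":0,"x":-0.53,"y":-0.85,"z":0,"gripper":1},{"ax":0,"ay":0,"az":0,"x":-0.53,"y":-0.85,"z":0,"gripper":1},{"ax":0,"ay":0,"az":0,"x":-0.53,"y":-0.85,"z":0,"gripper":1},{"ax":0,"ay":0,"az":0,"x":-0.53,"y":-0.85,"z":0,"gripper":1}]'
```

```text
clock: 2.5
tcp_pos: [0.5363, -0.0517, 0.2533]
orientation: [3.141, -0.0, -3.139]
force: [0.7, 0.3, -0.5]
grip_width: 0.998
grasp_force: 0.0
```

```bash
python3 -m jog '[{"ax":0,"ay":0,"az":0,"x":0,"y":-0.012,"z":0.3,"gripper":1},{"ax":0,"ay":0,"az":0,"x":0,"y":-0.012,"z":0.6,"gripper":1},{"ax":0,"ay":0,"az":0,"x":0,"y":-0.012,"z":0.76,"gripper":1},{"ax":0,"ay":0,"az":0,"x":0,"y":-0.012,"z":0.76,"gripper":0.6},{"ax":0,"ay":0,"az":0,"x":0,"y":-0.012,"z":0.76,"gripper":0.45}]'
python3 -m jog '[{"ax":0,"ay":0,"az":0,"x":0,"y":0,"z":0,"gripper":0.2},{"ax":0,"ay":0,"az":0,"x":0,"y":0,"z":0,"gripper":0.2},{"ax":0,"ay":0,"az":0,"x":0,"y":0,"z":0,"gripper":0.2},{"ax":0,"ay":0,"az":0,"x":0,"y":0,"z":0,"gripper":0.2}]' 60
```

```text
clock: 3.12
tcp_pos: [0.5371, -0.0549, 0.1412]
orientation: [-3.141, 0.003, -3.14]
force: [0.5, 0.2, 0.8]
grip_width: 0.604
grasp_force: 0.0
clock: 3.62
tcp_pos: [0.5373, -0.0553, 0.1413]
orientation: [3.141, 0.003, -3.142]
force: [0.2, 2.8, 6.1]
grip_width: 0.338
grasp_force: 59.2
```

```bash
python3 -m jog '[{"ax":0,"ay":0,"az":0,"x":0,"y":0,"z":-0.1,"gripper":0.2},{"ax":0,"ay":0,"az":0,"x":0,"y":0,"z":-0.35,"gripper":0.2},{"ax":0,"ay":0,"az":0,"x":0,"y":0,"z":-0.7,"gripper":0.2},{"ax":0,"ay":0,"az":0,"x":0,"y":0,"z":-1,"gripper":0.2},{"ax":0,"ay":0,"az":0,"x":0,"y":0,"z":-1,"gripper":0.2}]'
python3 -m jog '[{"ax":0,"ay":0,"az":0,"x":0.05,"y":-0.2,"z":0,"gripper":0.2},{"ax":0,"ay":0,"az":0,"x":0.14,"y":-0.55,"z":0,"gripper":0.2},{"ax":0,"ay":0,"az":0,"x":0.21,"y":-0.85,"z":0,"gripper":0.2},{"ax":0,"ay":0,"az":0,"x":0.247,"y":-0.965,"z":0,"gripper":0.2},{"ax":0,"ay":0,"az":0,"x":0.247,"y":-0.965,"z":0,"gripper":0.2}]'
python3 - <<'E'
from h import *
c=camera("top"); cv2.imwrite("pics/a1.png",c["frame"][:,:,::-1])
E
```

```text
clock: 4.25
tcp_pos: [0.5374, -0.0562, 0.2937]
orientation: [-3.14, 0.008, 3.141]
force: [0.9, 0.1, -5.4]
grip_width: 0.334
grasp_force: 60.4
clock: 4.88
tcp_pos: [0.4986, -0.2012, 0.2873]
orientation: [3.14, -0.003, 3.139]
force: [0.6, -0.1, -5.9]
grip_width: 0.338
grasp_force: 60.8
```

View pics/a1.png

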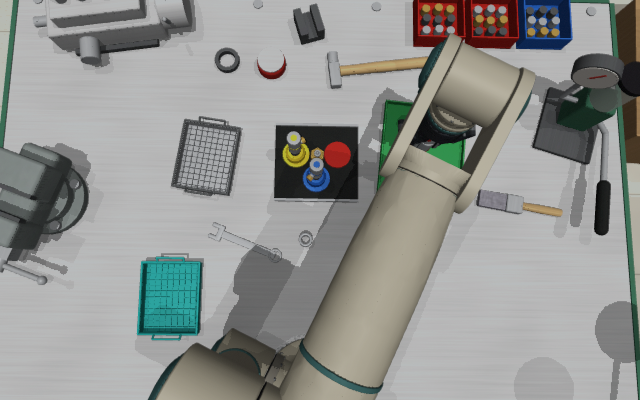

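```bash
python3 -m jog '[{"ax":0,"ay":0,"az":0,"x":0,"y":0,"z":0.35,"gripper":0.2},{"ax":0,"ay":0,"az":0,"x":0,"y":0,"z":0.7,"gripper":0.2},{"ax":0,"ay":0,"az":0,"x":0,"y":0,"z":0.9,"gripper":0.2},{"ax":0,"ay":0,"az":0,"x":0,"y":0,"z":0.96,"gripper":0.2},{"ax":0,"ay":0,"az":0,"x":0,"y":0,"z":0.96,"gripper":0.2}]'
python3 -m jog '[{"ax":0,"ay":0,"az":0,"x":0,"y":0,"z":0.02,"gripper":0.2},{"ax":0,"ay":0,"az":0,"x":0,"y":0,"z":0.04,"gripper":0.2},{"ax":0,"ay":0,"az":0,"x":0,"y":0,"z":0.04,"gripper":0.2}]'
```

```text
clock: 5.55
tcp_pos: [0.4998, -0.1999, 0.1456]
orientation: [3.141, 0.0, -3.141]
force: [-0.2, -0.1, -4.8]
grip_width: 0.335
grasp_force: 60.6
clock: 5.92
tcp_pos: [0.4994, -0.2005, 0.1395]
orientation: [-3.142, 0.0, 3.141]
force: [-0.3, 0.8, -5.4]
grip_width: 0.335
grasp_force: 60.7
```

```bash
python3 -m jog '[{"ax":0,"ay":0,"az":0,"x":0,"y":0,"z":0.02,"gripper":0.2},{"ax":0,"ay":0,"az":0,"x":0,"y":0,"z":0.035,"gripper":0.2},{"ax":0,"ay":0,"az":0,"x":0,"y":0,"z":0.035,"gripper":0.2}]'
python3 -m jog '[{"ax":0,"ay":0,"az":0,"x":0,"y":0,"z":0.01,"gripper":0.2},{"ax":0,"ay":0,"az":0,"x":0,"y":0,"z":0.01,"gripper":0.2}]'
```

```text
clock: 6.3
tcp_pos: [0.4993, -0.2005, 0.1337]
orientation: [3.141, -0.001, 3.141]
force: [-0.6, -1.1, -5.1]
grip_width: 0.341
grasp_force: 60.7
clock: 6.55
tcp_pos: [0.4997, -0.2006, 0.1333]
orientation: [-3.141, 0.001, 3.142]
force: [-1.3, 0.8, 1.1]
grip_width: 0.336
grasp_force: 61.5
```

```bash
python3 -m jog '[{"ax":0,"ay":0,"az":0,"x":0,"y":0,"z":0,"gripper":0.6},{"ax":0,"ay":0,"az":0,"x":0,"y":0,"z":0,"gripper":0.6},{"ax":0,"ay":0,"az":0,"x":0,"y":0,"z":-0.2,"gripper":0.6},{"ax":0,"ay":0,"az":0,"x":0,"y":0,"z":-0.5,"gripper":0.7},{"ax":0,"ay":0,"az":0,"x":0,"y":0,"z":-0.8,"gripper":1}]'
python3 -m jog '[{"ax":0,"ay":0,"az":0,"x":0.07,"y":0.3,"z":0,"gripper":1},{"ax":0,"ay":0,"az":0,"x":0.07,"y":0.65,"z":0,"gripper":1},{"ax":0,"ay":0,"az":0,"x":0.07,"y":1,"z":0,"gripper":1},{"ax":0,"ay":0,"az":0,"x":0.07,"y":1,"z":0,"gripper":1}]'
python3 -m jog '[{"ax":0,"ay":0,"az":0,"x":0.07,"y":0.32,"z":0,"gripper":1},{"ax":0,"ay":0,"az":0,"x":0.07,"y":0.32,"z":0,"gripper":1},{"ax":0,"ay":0,"az":0,"x":0.07,"y":0.32,"z":0,"gripper":1}]'
python3 - <<'E'
from h import *
c=camera("side"); cv2.imwrite("pics/a2.png",c["frame"][:,:,::-1])
E
```

```text
clock: 7.18
tcp_pos: [0.4993, -0.2005, 0.254]
orientation: [-3.141, 0.0, 3.141]
force: [1.3, -0.5, 0.2]
grip_width: 0.887
grasp_force: 0.0
clock: 7.68
tcp_pos: [0.489, -0.0478, 0.2531]
orientation: [3.141, 0.001, -3.137]
force: [0.6, 0.2, 0.4]
grip_width: 1.0
grasp_force: 0.0
clock: 8.05
tcp_pos: [0.4787, -0.0034, 0.2527]
orientation: [-3.141, 0.001, 3.141]
force: [-0.6, 0.2, 0.4]
grip_width: 1.001
grasp_force: 0.0
```

View pics/a2.png

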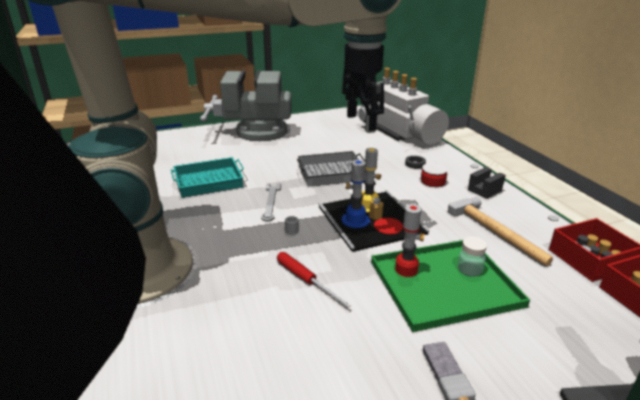

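```bash
python3 -m jog '[{"ax":0,"ay":0,"az":0,"x":0,"y":0.01,"z":0.3,"gripper":1},{"ax":0,"ay":0,"az":0,"x":0,"y":0.01,"z":0.6,"gripper":1},{"ax":0,"ay":0,"az":0,"x":0,"y":0.01,"z":0.75,"gripper":1},{"ax":0,"ay":0,"az":0,"x":0,"y":0.01,"z":0.75,"gripper":0.6},{"ax":0,"ay":0,"az":0,"x":0,"y":0.01,"z":0.75,"gripper":0.45}]'
python3 -m jog '[{"ax":0,"ay":0,"az":0,"x":0,"y":0,"z":0,"gripper":0.2},{"ax":0,"ay":0,"az":0,"x":0,"y":0,"z":0,"gripper":0.2},{"ax":0,"ay":0,"az":0,"x":0,"y":0,"z":0,"gripper":0.2},{"ax":0,"ay":0,"az":0,"x":0,"y":0,"z":0,"gripper":0.2}]' 60
```

```text
clock: 8.72
tcp_pos: [0.4792, -0.0017, 0.1414]
orientation: [-3.141, 0.002, 3.14]
force: [-0.8, 0.3, 1.0]
grip_width: 0.607
grasp_force: 0.0
clock: 9.22
tcp_pos: [0.4793, -0.0013, 0.1417]
orientation: [-3.141, 0.003, 3.141]
force: [-1.0, -2.3, 6.2]
grip_width: 0.337
grasp_force: 59.0
```

```bash
python3 -m jog '[{"ax":0,"ay":0,"az":0,"x":0,"y":0,"z":-0.1,"gripper":0.2},{"ax":0,"ay":0,"az":0,"x":0,"y":0,"z":-0.35,"gripper":0.2},{"ax":0,"ay":0,"az":0,"x":0,"y":0,"z":-0.7,"gripper":0.2},{"ax":0,"ay":0,"az":0,"x":0,"y":0,"z":-1,"gripper":0.2},{"ax":0,"ay":0,"az":0,"x":0,"y":0,"z":-1,"gripper":0.2}]'
python3 -m jog '[{"ax":0,"ay":0,"az":0,"x":-0.03,"y":-0.15,"z":-0.15,"gripper":0.2},{"ax":0,"ay":0,"az":0,"x":-0.03,"y":-0.4,"z":-0.15,"gripper":0.2},{"ax":0,"ay":0,"az":0,"x":-0.03,"y":-0.7,"z":-0.15,"gripper":0.2}]'
python3 -m jog '[{"ax":0,"ay":0,"az":0,"x":-0.03,"y":-0.35,"z":0,"gripper":0.2},{"ax":0,"ay":0,"az":0,"x":-0.03,"y":-0.7,"z":0,"gripper":0.2},{"ax":0,"ay":0,"az":0,"x":-0.03,"y":-1,"z":0,"gripper":0.2}]'
python3 -m jog '[{"ax":0,"ay":0,"az":0,"x":-0.03,"y":-0.2,"z":0,"gripper":0.2},{"ax":0,"ay":0,"az":0,"x":-0.03,"y":-0.37,"z":0,"gripper":0.2},{"ax":0,"ay":0,"az":0,"x":-0.03,"y":-0.37,"z":0,"gripper":0.2},{"ax":0,"ay":0,"az":0,"x":-0.03,"y":-0.37,"z":0,"gripper":0.2}]'
```

```text
clock: 9.85
tcp_pos: [0.4793, -0.0009, 0.2944]
orientation: [-3.141, 0.007, -3.141]
force: [0.8, 0.0, -3.5]
grip_width: 0.337
grasp_force: 59.9
clock: 10.22
tcp_pos: [0.4825, -0.1065, 0.3109]
orientation: [3.14, -0.003, -3.14]
force: [-0.3, -0.0, -3.7]
grip_width: 0.335
grasp_force: 60.2
clock: 10.6
tcp_pos: [0.4867, -0.2576, 0.3102]
orientation: [3.139, -0.003, 3.141]
force: [1.3, 0.3, -4.0]
grip_width: 0.336
grasp_force: 60.3
clock: 11.1
tcp_pos: [0.4917, -0.3108, 0.3112]
orientation: [3.14, -0.002, -3.141]
force: [-0.3, -0.1, -4.2]
grip_width: 0.337
grasp_force: 60.5
```

```bash
python3 -m jog '[{"ax":0,"ay":0,"az":0,"x":0,"y":0,"z":0.35,"gripper":0.2},{"ax":0,"ay":0,"az":0,"x":0,"y":0,"z":0.7,"gripper":0.2},{"ax":0,"ay":0,"az":0,"x":0,"y":0,"z":0.92,"gripper":0.2},{"ax":0,"ay":0,"az":0,"x":0,"y":0,"z":1,"gripper":0.2},{"ax":0,"ay":0,"az":0,"x":0,"y":0,"z":1,"gripper":0.2}]'
python3 -m jog '[{"ax":0,"ay":0,"az":0,"x":0,"y":0,"z":0.07,"gripper":0.2},{"ax":0,"ay":0,"az":0,"x":0,"y":0,"z":0.13,"gripper":0.2},{"ax":0,"ay":0,"az":0,"x":0,"y":0,"z":0.155,"gripper":0.2},{"ax":0,"ay":0,"az":0,"x":0,"y":0,"z":0.155,"gripper":0.2}]'
python3 -m jog '[{"ax":0,"ay":0,"az":0,"x":0,"y":0,"z":0.01,"gripper":0.2},{"ax":0,"ay":0,"az":0,"x":0,"y":0,"z":0.02,"gripper":0.2},{"ax":0,"ay":0,"az":0,"x":0,"y":0,"z":0.02,"gripper":0.2}]'
```

```text
clock: 11.72
tcp_pos: [0.4921, -0.311, 0.1628]
orientation: [3.141, -0.0, -3.141]
force: [0.3, -0.6, -2.8]
grip_width: 0.336
grasp_force: 60.3
clock: 12.22
tcp_pos: [0.4918, -0.3115, 0.139]
orientation: [3.141, -0.0, 3.141]
force: [-0.1, 0.0, -3.8]
grip_width: 0.336
grasp_force: 60.5
clock: 12.6
tcp_pos: [0.4919, -0.3115, 0.1362]
orientation: [3.141, -0.0, 3.141]
force: [-0.3, 0.3, -3.4]
grip_width: 0.335
grasp_force: 60.5
```

```bash
python3 -m jog '[{"ax":0,"ay":0,"az":0,"x":0,"y":0,"z":0.01,"gripper":0.2},{"ax":0,"ay":0,"az":0,"x":0,"y":0,"z":0.015,"gripper":0.2},{"ax":0,"ay":0,"az":0,"x":0,"y":0,"z":0.015,"gripper":0.2}]'
python3 -m jog '[{"ax":0,"ay":0,"az":0,"x":0,"y":0,"z":0.007,"gripper":0.2},{"ax":0,"ay":0,"az":0,"x":0,"y":0,"z":0.007,"gripper":0.2}]'
```

```text
clock: 12.98
tcp_pos: [0.4918, -0.3115, 0.1339]
orientation: [3.141, -0.0, 3.141]
force: [0.3, 0.2, -3.4]
grip_width: 0.341
grasp_force: 60.5
clock: 13.22
tcp_pos: [0.4921, -0.3116, 0.1338]
orientation: [-3.141, 0.001, 3.142]
force: [-1.6, 0.7, 2.3]
grip_width: 0.334
grasp_force: 61.1
```

```bash
python3 -m jog '[{"ax":0,"ay":0,"az":0,"x":0,"y":0,"z":0,"gripper":0.6},{"ax":0,"ay":0,"az":0,"x":0,"y":0,"z":0,"gripper":0.6},{"ax":0,"ay":0,"az":0,"x":0,"y":0,"z":-0.2,"gripper":0.6},{"ax":0,"ay":0,"az":0,"x":0,"y":0,"z":-0.5,"gripper":0.7},{"ax":0,"ay":0,"az":0,"x":0,"y":0,"z":-0.8,"gripper":1}]'
python3 -m jog '[{"ax":0,"ay":0,"az":0,"x":-0.1,"y":0.3,"z":0,"gripper":1},{"ax":0,"ay":0,"az":0,"x":-0.1,"y":0.65,"z":0,"gripper":1},{"ax":0,"ay":0,"az":0,"x":-0.1,"y":1,"z":0,"gripper":1}]'
python3 -m jog '[{"ax":0,"ay":0,"az":0,"x":-0.1,"y":0.4,"z":0,"gripper":1},{"ax":0,"ay":0,"az":0,"x":-0.1,"y":0.75,"z":0,"gripper":1},{"ax":0,"ay":0,"az":0,"x":-0.1,"y":1,"z":0,"gripper":1}]'
python3 -m jog '[{"ax":0,"ay":0,"az":0,"x":-0.085,"y":0.25,"z":0,"gripper":1},{"ax":0,"ay":0,"az":0,"x":-0.085,"y":0.39,"z":0,"gripper":1},{"ax":0,"ay":0,"az":0,"x":-0.085,"y":0.39,"z":0,"gripper":1},{"ax":0,"ay":0,"az":0,"x":-0.085,"y":0.39,"z":0,"gripper":1}]'
```

```text
clock: 13.85
tcp_pos: [0.4918, -0.3115, 0.2543]
orientation: [3.142, 0.0, 3.141]
force: [1.0, 0.6, -0.3]
grip_width: 0.891
grasp_force: 0.0
clock: 14.22
tcp_pos: [0.5069, -0.1601, 0.2531]
orientation: [-3.142, 0.001, 3.141]
force: [0.8, -0.3, 0.4]
grip_width: 1.001
grasp_force: 0.0
clock: 14.6
tcp_pos: [0.5219, -0.0093, 0.2532]
orientation: [3.141, 0.001, -3.14]
force: [0.5, 0.5, 0.4]
grip_width: 1.001
grasp_force: 0.0
clock: 15.1
tcp_pos: [0.5347, 0.0464, 0.2531]
orientation: [-3.141, 0.0, 3.141]
force: [0.0, 0.9, 0.4]
grip_width: 1.003
grasp_force: 0.0
```

Lower and grip yellow.

```bash
python3 -m jog '[{"ax":0,"ay":0,"az":0,"x":0,"y":0.005,"z":0.3,"gripper":1},{"ax":0,"ay":0,"az":0,"x":0,"y":0.005,"z":0.6,"gripper":1},{"ax":0,"ay":0,"az":0,"x":0,"y":0.005,"z":0.75,"gripper":1},{"ax":0,"ay":0,"az":0,"x":0,"y":0.005,"z":0.75,"gripper":0.6},{"ax":0,"ay":0,"az":0,"x":0,"y":0.005,"z":0.75,"gripper":0.45}]' >/dev/null
python3 -m jog '[{"ax":0,"ay":0,"az":0,"x":0,"y":0,"z":0,"gripper":0.2},{"ax":0,"ay":0,"az":0,"x":0,"y":0,"z":0,"gripper":0.2},{"ax":0,"ay":0,"az":0,"x":0,"y":0,"z":0,"gripper":0.2},{"ax":0,"ay":0,"az":0,"x":0,"y":0,"z":0,"gripper":0.2}]' 60
python3 -m jog '[{"ax":0,"ay":0,"az":0,"x":0,"y":0,"z":-0.1,"gripper":0.2},{"ax":0,"ay":0,"az":0,"x":0,"y":0,"z":-0.35,"gripper":0.2},{"ax":0,"ay":0,"az":0,"x":0,"y":0,"z":-0.7,"gripper":0.2},{"ax":0,"ay":0,"az":0,"x":0,"y":0,"z":-1,"gripper":0.2},{"ax":0,"ay":0,"az":0,"x":0,"y":0,"z":-1,"gripper":0.2}]'
```

```text
clock: 16.23
tcp_pos: [0.5355, 0.0475, 0.1424]
orientation: [-3.141, 0.003, 3.141]
force: [-1.1, -1.5, 6.1]
grip_width: 0.333
grasp_force: 59.2
clock: 16.85
tcp_pos: [0.5356, 0.0479, 0.2948]
orientation: [3.141, 0.008, -3.142]
force: [0.7, 0.5, -6.4]
grip_width: 0.336
grasp_force: 60.0
```

```bash
python3 -m jog '[{"ax":0,"ay":0,"az":0,"x":-0.07,"y":-0.2,"z":-0.15,"gripper":0.2},{"ax":0,"ay":0,"az":0,"x":-0.07,"y":-0.5,"z":-0.15,"gripper":0.2},{"ax":0,"ay":0,"az":0,"x":-0.07,"y":-0.8,"z":-0.15,"gripper":0.2}]'
python3 -m jog '[{"ax":0,"ay":0,"az":0,"x":-0.07,"y":-0.3,"z":0,"gripper":0.2},{"ax":0,"ay":0,"az":0,"x":-0.07,"y":-0.65,"z":0,"gripper":0.2},{"ax":0,"ay":0,"az":0,"x":-0.07,"y":-1,"z":0,"gripper":0.2}]'
python3 -m jog '[{"ax":0,"ay":0,"az":0,"x":-0.07,"y":-0.3,"z":0,"gripper":0.2},{"ax":0,"ay":0,"az":0,"x":-0.07,"y":-0.5,"z":0,"gripper":0.2},{"ax":0,"ay":0,"az":0,"x":-0.07,"y":-0.6,"z":0,"gripper":0.2},{"ax":0,"ay":0,"az":0,"x":-0.07,"y":-0.6,"z":0,"gripper":0.2},{"ax":0,"ay":0,"az":0,"x":-0.07,"y":-0.6,"z":0,"gripper":0.2}]'
python3 -m jog '[{"ax":0,"ay":0,"az":0,"x":0,"y":0,"z":0.35,"gripper":0.2},{"ax":0,"ay":0,"az":0,"x":0,"y":0,"z":0.7,"gripper":0.2},{"ax":0,"ay":0,"az":0,"x":0,"y":0,"z":0.92,"gripper":0.2},{"ax":0,"ay":0,"az":0,"x":0,"y":0,"z":1,"gripper":0.2},{"ax":0,"ay":0,"az":0,"x":0,"y":0,"z":1,"gripper":0.2}]'
```

```text
clock: 17.23
tcp_pos: [0.5446, -0.0732, 0.3103]
orientation: [3.141, -0.004, -3.141]
force: [1.0, 0.4, -6.2]
grip_width: 0.333
grasp_force: 60.7
clock: 17.6
tcp_pos: [0.5551, -0.2235, 0.3098]
orientation: [3.139, -0.004, -3.141]
force: [1.1, -0.3, -4.9]
grip_width: 0.335
grasp_force: 60.7
clock: 18.23
tcp_pos: [0.5664, -0.311, 0.3127]
orientation: [3.141, -0.0, -3.14]
force: [-0.6, 0.7, -5.8]
grip_width: 0.336
grasp_force: 60.9
clock: 18.85
tcp_pos: [0.5664, -0.3116, 0.1635]
orientation: [3.142, 0.0, -3.141]
force: [-0.3, 0.7, -4.9]
grip_width: 0.334
grasp_force: 60.6
```

Contact expected at z≈0.1344.

```bash
python3 -m jog '[{"ax":0,"ay":0,"az":0,"x":0,"y":0,"z":0.07,"gripper":0.2},{"ax":0,"ay":0,"az":0,"x":0,"y":0,"z":0.13,"gripper":0.2},{"ax":0,"ay":0,"az":0,"x":0,"y":0,"z":0.175,"gripper":0.2},{"ax":0,"ay":0,"az":0,"x":0,"y":0,"z":0.175,"gripper":0.2},{"ax":0,"ay":0,"az":0,"x":0,"y":0,"z":0.175,"gripper":0.2}]'
python3 -m jog '[{"ax":0,"ay":0,"az":0,"x":0,"y":0,"z":0.01,"gripper":0.2},{"ax":0,"ay":0,"az":0,"x":0,"y":0,"z":0.015,"gripper":0.2},{"ax":0,"ay":0,"az":0,"x":0,"y":0,"z":0.015,"gripper":0.2}]'
```

```text
clock: 19.48
tcp_pos: [0.5663, -0.3124, 0.137]
orientation: [-3.141, 0.0, 3.141]
force: [0.2, -0.2, -5.5]
grip_width: 0.338
grasp_force: 60.8
clock: 19.85
tcp_pos: [0.5662, -0.3123, 0.1345]
orientation: [3.142, 0.0, 3.141]
force: [0.1, -0.6, -5.9]
grip_width: 0.331
grasp_force: 60.8
```

```bash
python3 -m jog '[{"ax":0,"ay":0,"az":0,"x":0,"y":0,"z":0.01,"gripper":0.2},{"ax":0,"ay":0,"az":0,"x":0,"y":0,"z":0.01,"gripper":0.2}]'
python3 -m jog '[{"ax":0,"ay":0,"az":0,"x":0,"y":0,"z":0,"gripper":0.6},{"ax":0,"ay":0,"az":0,"x":0,"y":0,"z":0,"gripper":0.6},{"ax":0,"ay":0,"az":0,"x":0,"y":0,"z":-0.2,"gripper":0.6},{"ax":0,"ay":0,"az":0,"x":0,"y":0,"z":-0.5,"gripper":0.7},{"ax":0,"ay":0,"az":0,"x":0,"y":0,"z":-0.8,"gripper":0.8}]'
python3 -m jog '[{"ax":0,"ay":0,"az":0,"x":0.1,"y":0.35,"z":0,"gripper":0.8},{"ax":0,"ay":0,"az":0,"x":0.1,"y":0.7,"z":0,"gripper":0.8},{"ax":0,"ay":0,"az":0,"x":0.1,"y":1,"z":0,"gripper":0.8}]'
python3 -m jog '[{"ax":0,"ay":0,"az":0,"x":0.1,"y":0.4,"z":0,"gripper":0.8},{"ax":0,"ay":0,"az":0,"x":0.1,"y":0.8,"z":0,"gripper":0.8},{"ax":0,"ay":0,"az":0,"x":0.1,"y":1,"z":0,"gripper":0.8}]'
python3 -m jog '[{"ax":0,"ay":0,"az":0,"x":0.1,"y":0.4,"z":0,"gripper":0.8},{"ax":0,"ay":0,"az":0,"x":0.1,"y":0.8,"z":0,"gripper":0.8},{"ax":0,"ay":0,"az":0,"x":0.1,"y":1,"z":0,"gripper":0.8}]'
python3 -m jog '[{"ax":0,"ay":0,"az":0,"x":0,"y":0.4,"z":0,"gripper":0.8},{"ax":0,"ay":0,"az":0,"x":0,"y":0.4,"z":0,"gripper":0.8},{"ax":0,"ay":0,"az":0,"x":0,"y":0.4,"z":0,"gripper":0.8}]'
python3 - <<'E'
from h import *
np.set_printoptions(precision=4,suppress=True)
c=camera("top"); s=camera("side")
for k in("red","yellow","blue"):
    b,l=blobs(c,k,(270,120,365,205),100)
    for a,bx,e in b: print(k,"pad",a,bx,ray(c,e,.012)[:2])
    b,l=blobs(c,k,(370,100,475,210),10)
    for a,bx,e in b: print(k,"tray",a,bx,e,ray(c,e,.149)[:2])
    b,l=blobs(s,k,(310,150,540,330),5); print("  side",[(x[0],x[2]) for x in b])
f=c["frame"][120:205,270:480]; a=cv2.resize(f[:,:,::-1],None,fx=3.5,fy=3.5,interpolation=2)
g=c["frame"][138:172,300:338]; g=cv2.resize(g[:,:,::-1],None,fx=8,fy=8,interpolation=2); a=a[:,:735]
o=np.zeros((600,735,3),np.uint8); o[:a.shape[0],:a.shape[1]]=a; o[310:310+g.shape[0],:g.shape[1]]=g
g=s["frame"][195:230,355:400]; g=cv2.resize(g[:,:,::-1],None,fx=8,fy=8,interpolation=2); o[310:310+g.shape[0],320:320+g.shape[1]]=g
cv2.imwrite("pics/b1.png",o)
E
```

```text
clock: 20.1
tcp_pos: [0.5664, -0.3124, 0.1344]
orientation: [-3.141, 0.001, 3.141]
force: [-2.3, 1.0, 3.5]
grip_width: 0.341
grasp_force: 61.7
clock: 20.72
tcp_pos: [0.5661, -0.3123, 0.2542]
orientation: [3.142, 0.0, 3.141]
force: [0.3, -0.4, 0.4]
grip_width: 0.797
grasp_force: 0.0
clock: 21.1
tcp_pos: [0.551, -0.1607, 0.2533]
orientation: [-3.142, 0.001, 3.141]
force: [0.4, -0.1, 0.4]
grip_width: 0.798
grasp_force: 0.0
clock: 21.48
tcp_pos: [0.5359, -0.0096, 0.2534]
orientation: [3.141, 0.001, -3.139]
force: [1.1, -0.6, 0.2]
grip_width: 0.801
grasp_force: 0.0
clock: 21.85
tcp_pos: [0.5208, 0.1404, 0.2533]
orientation: [3.141, 0.001, -3.139]
force: [0.5, 0.1, -0.4]
grip_width: 0.803
grasp_force: 0.0
clock: 22.22
tcp_pos: [0.5213, 0.1975, 0.253]
orientation: [-3.141, 0.0, -3.141]
force: [0.7, -0.1, -0.4]
grip_width: 0.8
grasp_force: 0.0
red pad 582 [324, 141, 27, 27] [ 0.5358 -0.0524]
red tray 29 [407, 155, 6, 6] [409.6 157.3] [ 0.4984 -0.1988]
red tray 183 [389, 161, 20, 20] [396.8 172.5] [ 0.4652 -0.1714]
  side [(np.int32(259), array([433. , 179.1])), (np.int32(12), array([412.9, 2
[... 258 characters left out ...]
449, 133, 8, 8] [452.1 137. ] [ 0.5444 -0.2904]
yellow tray 214 [435, 134, 21, 20] [443.1 145.4] [ 0.5257 -0.2707]
  side [(np.int32(223), array([363.9, 203.7])), (np.int32(14), array([481.9, 232.3])), (np.int32(38), array([478. , 257.2])), (np.int32(8), array([490.6, 263.9])), (np.int32(15), array([425.9, 267.3])), (np.int32(503), array([469.7, 293.6]))]
blue pad 598 [302, 165, 28, 27] [ 0.4771 -0.0028]
blue tray 30 [460, 159, 6, 6] [462.6 161.4] [ 0.4916 -0.3115]
blue tray 189 [435, 164, 21, 20] [443.1 175.6] [ 0.4602 -0.2693]
  side [(np.int32(419), array([355.2, 219.3])), (np.int32(19), array([444.5, 241.3])), (np.int32(28), array([440.9, 266.7])), (np.int32(489), array([434.9, 303.7]))]
```

View pics/b1.png

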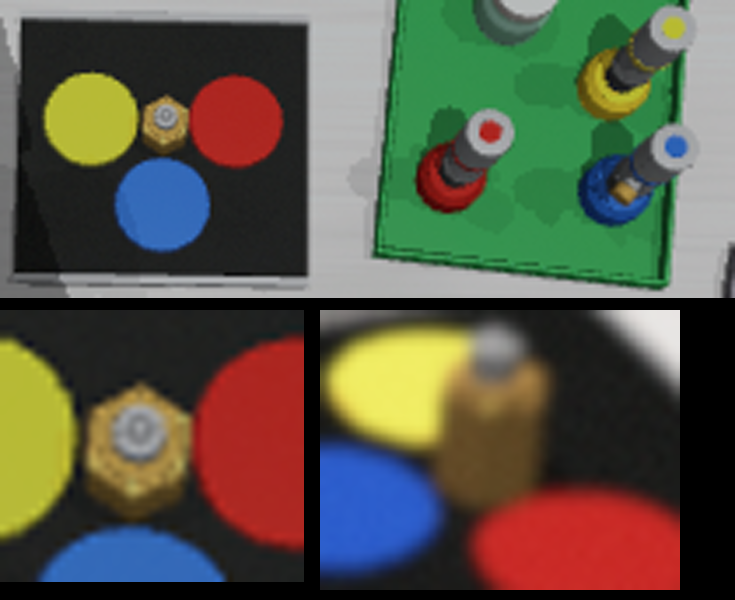

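Run:
```python
from h import *
c=camera("top"); s=camera("side")
print(ray(c,(316.9,152.5),.060),ray(c,(316.75,153.4),.043))
n=ray(c,(316.9,152.5),.060)
print("side tip pred",proj(s,n),"seen",(355+497/8-.5-40,195+(340-310)/8-.5))
for k,p in (("red",(.5358,-.0524)),("blue",(.4771,-.0028))): print(proj(s,[*p,.012]))
```

```text
[ 0.52742712 -0.00365458  0.06      ] [ 0.52950657 -0.00356154  0.043     ]
side tip pred [376.33776695 197.35172653] seen (376.625, 198.25)
[388.14863781 225.08563415]
[355.42163114 219.02365364]
```

```bash
python3 -m jog '[{"ax":0,"ay":0,"az":0,"x":-0.02,"y":-0.35,"z":0,"gripper":0.8},{"ax":0,"ay":0,"az":0,"x":-0.02,"y":-0.7,"z":0,"gripper":0.8},{"ax":0,"ay":0,"az":0,"x":-0.02,"y":-1,"z":0,"gripper":0.8}]'
python3 -m jog '[{"ax":0,"ay":0,"az":0,"x":-0.025,"y":-0.25,"z":0,"gripper":0.8},{"ax":0,"ay":0,"az":0,"x":-0.025,"y":-0.34,"z":0,"gripper":0.8},{"ax":0,"ay":0,"az":0,"x":-0.025,"y":-0.34,"z":0.1,"gripper":0.8},{"ax":0,"ay":0,"az":0,"x":-0.025,"y":-0.34,"z":0.3,"gripper":0.8},{"ax":0,"ay":0,"az":0,"x":-0.025,"y":-0.34,"z":0.3,"gripper":0.8}]'
python3 -m jog '[{"ax":0,"ay":0,"az":0,"x":0,"y":0,"z":0.3,"gripper":0.8},{"ax":0,"ay":0,"az":0,"x":0,"y":0,"z":0.6,"gripper":0.8},{"ax":0,"ay":0,"az":0,"x":0,"y":0,"z":0.9,"gripper":0.8},{"ax":0,"ay":0,"az":0,"x":0,"y":0,"z":1,"gripper":0.8},{"ax":0,"ay":0,"az":0,"x":0,"y":0,"z":1,"gripper":0.8}]'
```

```text
clock: 22.8
tcp_pos: [0.524, 0.0452, 0.2532]
orientation: [-3.141, 0.001, 3.14]
force: [0.9, 0.2, -0.2]
grip_width: 0.802
grasp_force: 0.0
clock: 23.42
tcp_pos: [0.5265, -0.002, 0.2047]
orientation: [3.141, -0.006, -3.14]
force: [-0.5, 1.3, -0.2]
grip_width: 0.799
grasp_force: 0.0
clock: 24.05
tcp_pos: [0.5282, -0.0028, 0.0585]
orientation: [3.141, -0.0, -3.141]
force: [0.4, 0.3, 0.4]
grip_width: 0.797
grasp_force: 0.0
```

```bash
python3 -m jog '[{"ax":0,"ay":0,"az":0,"x":0,"y":-0.005,"z":0.08,"gripper":0.8},{"ax":0,"ay":0,"az":0,"x":0,"y":-0.005,"z":0.12,"gripper":0.8},{"ax":0,"ay":0,"az":0,"x":0,"y":-0.005,"z":0.12,"gripper":0.6},{"ax":0,"ay":0,"az":0,"x":0,"y":-0.005,"z":0.12,"gripper":0.45}]'
python3 -m jog '[{"ax":0,"ay":0,"az":0,"x":0,"y":0,"z":0,"gripper":0.2},{"ax":0,"ay":0,"az":0,"x":0,"y":0,"z":0,"gripper":0.2},{"ax":0,"ay":0,"az":0,"x":0,"y":0,"z":0,"gripper":0.2},{"ax":0,"ay":0,"az":0,"x":0,"y":0,"z":0,"gripper":0.2}]' 40
python3 -m jog '[{"ax":0,"ay":0,"az":0,"x":0,"y":0,"z":-0.1,"gripper":0.2},{"ax":0,"ay":0,"az":0,"x":0,"y":0,"z":-0.35,"gripper":0.2},{"ax":0,"ay":0,"az":0,"x":0,"y":0,"z":-0.7,"gripper":0.2},{"ax":0,"ay":0,"az":0,"x":0,"y":0,"z":-0.7,"gripper":0.2}]'
```

```text
clock: 24.55
tcp_pos: [0.5282, -0.0041, 0.0404]
orientation: [3.142, 0.001, 3.141]
force: [-0.3, 0.6, 0.1]
grip_width: 0.452
grasp_force: 0.0
clock: 25.05
tcp_pos: [0.5284, -0.004, 0.0406]
orientation: [-3.142, 0.001, 3.141]
force: [-0.7, -0.0, 5.4]
grip_width: 0.334
grasp_force: 40.2
clock: 25.55
tcp_pos: [0.5301, -0.0042, 0.1504]
orientation: [-3.141, 0.009, 3.141]
force: [-0.1, 0.3, -1.6]
grip_width: 0.333
grasp_force: 39.7
```

```bash
python3 -m jog '[{"ax":0,"ay":0,"az":0,"x":0.03,"y":0.2,"z":0,"gripper":0.2},{"ax":0,"ay":0,"az":0,"x":0.03,"y":0.55,"z":0,"gripper":0.2},{"ax":0,"ay":0,"az":0,"x":0.03,"y":0.9,"z":0,"gripper":0.2}]'
python3 -m jog '[{"ax":0,"ay":0,"az":0,"x":0.035,"y":0.35,"z":0,"gripper":0.2},{"ax":0,"ay":0,"az":0,"x":0.035,"y":0.65,"z":0,"gripper":0.2},{"ax":0,"ay":0,"az":0,"x":0.035,"y":0.82,"z":0,"gripper":0.2},{"ax":0,"ay":0,"az":0,"x":0.035,"y":0.82,"z":0,"gripper":0.2},{"ax":0,"ay":0,"az":0,"x":0.035,"y":0.82,"z":0,"gripper":0.2}]'
python3 -m jog '[{"ax":0,"ay":0,"az":0,"x":0,"y":0,"z":0.3,"gripper":0.2},{"ax":0,"ay":0,"az":0,"x":0,"y":0,"z":0.55,"gripper":0.2},{"ax":0,"ay":0,"az":0,"x":0,"y":0,"z":0.7,"gripper":0.2},{"ax":0,"ay":0,"az":0,"x":0,"y":0,"z":0.74,"gripper":0.2},{"ax":0,"ay":0,"az":0,"x":0,"y":0,"z":0.74,"gripper":0.2}]'
```

```text
clock: 25.92
tcp_pos: [0.5227, 0.1321, 0.1441]
orientation: [-3.141, -0.002, 3.14]
force: [-0.3, -0.5, -0.7]
grip_width: 0.335
grasp_force: 39.8
clock: 26.55
tcp_pos: [0.5179, 0.2532, 0.1443]
orientation: [-3.141, -0.001, 3.141]
force: [0.9, -0.2, -1.7]
grip_width: 0.333
grasp_force: 39.9
clock: 27.18
tcp_pos: [0.5186, 0.253, 0.0345]
orientation: [-3.142, 0.0, 3.14]
force: [0.8, 0.3, -1.7]
grip_width: 0.337
grasp_force: 39.9
```

```bash
python3 -m jog '[{"ax":0,"ay":0,"az":0,"x":0,"y":0,"z":0.01,"gripper":0.2},{"ax":0,"ay":0,"az":0,"x":0,"y":0,"z":0.01,"gripper":0.2},{"ax":0,"ay":0,"az":0,"x":0,"y":0,"z":0.01,"gripper":0.2}]'
python3 -m jog '[{"ax":0,"ay":0,"az":0,"x":0,"y":0,"z":0,"gripper":0.6},{"ax":0,"ay":0,"az":0,"x":0,"y":0,"z":0,"gripper":0.6},{"ax":0,"ay":0,"az":0,"x":0,"y":0,"z":-0.2,"gripper":0.6},{"ax":0,"ay":0,"az":0,"x":0,"y":0,"z":-0.5,"gripper":0.6},{"ax":0,"ay":0,"az":0,"x":0,"y":0,"z":-0.8,"gripper":0.6}]'
python3 -m jog '[{"ax":0,"ay":0,"az":0,"x":0,"y":0,"z":-0.4,"gripper":0.7},{"ax":0,"ay":0,"az":0,"x":0.06,"y":-0.3,"z":-0.67,"gripper":0.7},{"ax":0,"ay":0,"az":0,"x":0.06,"y":-0.6,"z":-0.67,"gripper":0.7},{"ax":0,"ay":0,"az":0,"x":0.06,"y":-0.95,"z":-0.67,"gripper":0.7},{"ax":0,"ay":0,"az":0,"x":0.06,"y":-1,"z":-0.67,"gripper":0.7}]'
python3 - <<'E'
from h import *
c=camera("top");s=camera("side")
f=c["frame"][100:210,165:265]; g=s["frame"][130:200,290:380]
o=np.zeros((500,790,3),np.uint8); a=cv2.resize(f,None,fx=4,fy=4);o[:440,:400]=a; a=cv2.resize(g,None,fx=4.2,fy=4.2);o[:a.shape[0],405:405+a.shape[1]]=a
cv2.imwrite("pics/b2.png",o[:,:,::-1])
E
```

```text
clock: 27.55
tcp_pos: [0.5189, 0.2536, 0.0336]
orientation: [-3.141, 0.002, 3.141]
force: [-1.6, -2.2, 6.4]
grip_width: 0.335
grasp_force: 40.6
clock: 28.18
tcp_pos: [0.5179, 0.254, 0.1535]
orientation: [3.142, -0.001, -3.142]
force: [0.2, 0.3, -0.2]
grip_width: 0.6
grasp_force: 0.0
clock: 28.8
tcp_pos: [0.5092, 0.1016, 0.2531]
orientation: [-3.141, 0.0, 3.138]
force: [0.6, 1.0, 0.5]
grip_width: 0.7
grasp_force: 0.0
```

View pics/b2.png

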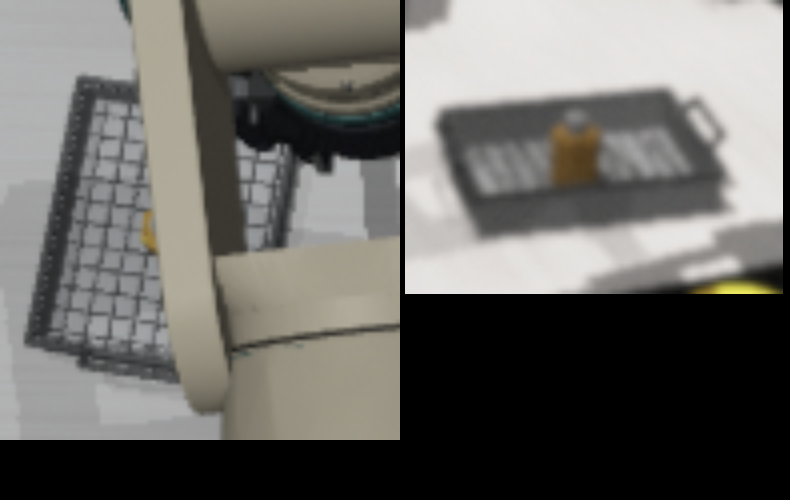

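```bash
python3 -m jog '[{"ax":0,"ay":0,"az":0,"x":0.03,"y":-0.35,"z":0,"gripper":0.7},{"ax":0,"ay":0,"az":0,"x":0.03,"y":-0.7,"z":0,"gripper":0.7},{"ax":0,"ay":0,"az":0,"x":0.03,"y":-1,"z":0,"gripper":0.7}]' >/dev/null
python3 -m jog '[{"ax":0,"ay":0,"az":0,"x":0.03,"y":-0.4,"z":0,"gripper":0.7},{"ax":0,"ay":0,"az":0,"x":0.03,"y":-0.8,"z":0,"gripper":0.7},{"ax":0,"ay":0,"az":0,"x":0.03,"y":-1,"z":0,"gripper":0.7},{"ax":0,"ay":0,"az":0,"x":0.03,"y":-1,"z":0,"gripper":0.7},{"ax":0,"ay":0,"az":0,"x":0.03,"y":-1,"z":0,"gripper":0.7}]'
```

```text
clock: 29.9
tcp_pos: [0.5007, -0.1946, 0.2528]
orientation: [3.141, -0.0, -3.14]
force: [-0.4, 0.5, -0.6]
grip_width: 0.704
grasp_force: 0.0
```

```bash
python3 -m jog '[{"ax":0,"ay":0,"az":0,"x":0.005,"y":-0.03,"z":0.3,"gripper":0.7},{"ax":0,"ay":0,"az":0,"x":0.005,"y":-0.03,"z":0.6,"gripper":0.7},{"ax":0,"ay":0,"az":0,"x":0.005,"y":-0.03,"z":0.8,"gripper":0.7},{"ax":0,"ay":0,"az":0,"x":0.005,"y":-0.03,"z":0.8,"gripper":0.6},{"ax":0,"ay":0,"az":0,"x":0.005,"y":-0.03,"z":0.8,"gripper":0.55}]'
```

```text
clock: 30.52
tcp_pos: [0.5004, -0.1999, 0.1348]
orientation: [-3.141, 0.002, -3.14]
force: [0.5, -0.4, 0.2]
grip_width: 0.549
grasp_force: 0.0
```

```bash
python3 -m jog '[{"ax":0,"ay":0,"az":0,"x":0,"y":-0.004,"z":0,"gripper":0.2},{"ax":0,"ay":0,"az":0,"x":0,"y":-0.004,"z":0,"gripper":0.2},{"ax":0,"ay":0,"az":0,"x":0,"y":-0.004,"z":0,"gripper":0.2},{"ax":0,"ay":0,"az":0,"x":0,"y":-0.004,"z":0,"gripper":0.2}]' 60
python3 -m jog '[{"ax":0,"ay":0,"az":0,"x":0,"y":0,"z":-0.1,"gripper":0.2},{"ax":0,"ay":0,"az":0,"x":0,"y":0,"z":-0.35,"gripper":0.2},{"ax":0,"ay":0,"az":0,"x":0,"y":0,"z":-0.6,"gripper":0.2},{"ax":0,"ay":0,"az":0,"x":0,"y":0,"z":-0.7,"gripper":0.2}]'
python3 -m jog '[{"ax":0,"ay":0,"az":0,"x":-0.05,"y":0.2,"z":0,"gripper":0.2},{"ax":0,"ay":0,"az":0,"x":-0.14,"y":0.55,"z":0,"gripper":0.2},{"ax":0,"ay":0,"az":0,"x":-0.22,"y":0.85,"z":0,"gripper":0.2},{"ax":0,"ay":0,"az":0,"x":-0.249,"y":0.97,"z":0,"gripper":0.2},{"ax":0,"ay":0,"az":0,"x":-0.249,"y":0.97,"z":0,"gripper":0.2}]'
python3 -m jog '[{"ax":0,"ay":0,"az":0,"x":0,"y":0,"z":0.1,"gripper":0.2},{"ax":0,"ay":0,"az":0,"x":0,"y":0,"z":0.3,"gripper":0.2},{"ax":0,"ay":0,"az":0,"x":0,"y":0,"z":0.5,"gripper":0.2},{"ax":0,"ay":0,"az":0,"x":0,"y":0,"z":0.58,"gripper":0.2},{"ax":0,"ay":0,"az":0,"x":0,"y":0,"z":0.58,"gripper":0.2}]'
```

```text
clock: 31.02
tcp_pos: [0.5004, -0.201, 0.1352]
orientation: [-3.141, 0.004, -3.141]
force: [0.4, 3.8, 7.5]
grip_width: 0.335
grasp_force: 59.2
clock: 31.52
tcp_pos: [0.4998, -0.2015, 0.2407]
orientation: [-3.14, 0.003, 3.141]
force: [0.8, -0.2, -4.5]
grip_width: 0.331
grasp_force: 60.4
clock: 32.15
tcp_pos: [0.5366, -0.0548, 0.237]
orientation: [3.142, -0.002, -3.14]
force: [-0.2, -0.2, -5.5]
grip_width: 0.336
grasp_force: 60.8
clock: 32.78
tcp_pos: [0.5362, -0.0562, 0.15]
orientation: [3.141, -0.002, 3.14]
force: [0.2, 0.4, -4.8]
grip_width: 0.331
grasp_force: 60.6
```

```bash
python3 -m jog '[{"ax":0,"ay":0,"az":0,"x":-0.01,"y":0.013,"z":0,"gripper":0.2},{"ax":0,"ay":0,"az":0,"x":-0.01,"y":0.013,"z":0.02,"gripper":0.2},{"ax":0,"ay":0,"az":0,"x":-0.01,"y":0.013,"z":0.04,"gripper":0.2},{"ax":0,"ay":0,"az":0,"x":-0.01,"y":0.013,"z":0.04,"gripper":0.2}]'
python3 - <<'E'
from h import *
c=camera("top");s=camera("side")
print([(b[0],b[1],b[2]) for b in blobs(s,"red",(330,140,420,250),3)[0]], [(b[0],b[1],b[2]) for b in blobs(c,"red",(300,120,365,200),5)[0]])
p=(.5358,-.0524); print(proj(s,[*p,.158]),proj(s,[*p,.012]))
E
```

```text
clock: 33.28
tcp_pos: [0.5381, -0.0536, 0.1447]
orientation: [3.141, -0.0, 3.142]
force: [0.6, -0.1, -4.7]
grip_width: 0.331
grasp_force: 60.8
[(np.int32(9), [388, 187, 7, 2], array([390.7, 187.7])), (np.int32(483), [374, 211, 29, 23], array([388.7, 223.3]))] [(np.int32(15), [327, 144, 6, 4], array([329.4, 145.5])), (np.int32(18), [345, 146, 5, 5], array([346.9, 148.2]))]
[393.11764361 167.23065415] [388.14863781 225.08563415]
```

```bash
python3 -m jog '[{"ax":0,"ay":0,"az":0,"x":0,"y":-0.003,"z":0.01,"gripper":0.2},{"ax":0,"ay":0,"az":0,"x":0,"y":-0.003,"z":0.01,"gripper":0.2},{"ax":0,"ay":0,"az":0,"x":0,"y":-0.003,"z":0.01,"gripper":0.2}]'
python3 -m jog '[{"ax":0,"ay":0,"az":0,"x":0,"y":0,"z":0.006,"gripper":0.2},{"ax":0,"ay":0,"az":0,"x":0,"y":0,"z":0.006,"gripper":0.2}]'
```

```text
clock: 33.75
tcp_pos: [0.5383, -0.0541, 0.1435]
orientation: [3.141, -0.0, 3.141]
force: [1.1, 0.5, -6.5]
grip_width: 0.334
grasp_force: 60.8
clock: 34.0
tcp_pos: [0.5385, -0.0541, 0.1433]
orientation: [-3.142, 0.001, 3.141]
force: [-1.3, 0.4, -0.1]
grip_width: 0.337
grasp_force: 61.3
```

```bash
python3 -m jog '[{"ax":0,"ay":0,"az":0,"x":0,"y":0,"z":0,"gripper":0.6},{"ax":0,"ay":0,"az":0,"x":0,"y":0,"z":0,"gripper":0.6},{"ax":0,"ay":0,"az":0,"x":0,"y":0,"z":-0.2,"gripper":0.6},{"ax":0,"ay":0,"az":0,"x":0,"y":0,"z":-0.5,"gripper":0.7},{"ax":0,"ay":0,"az":0,"x":0,"y":0,"z":-0.73,"gripper":0.7}]'
python3 -m jog '[{"ax":0,"ay":0,"az":0,"x":0.05,"y":-0.3,"z":0,"gripper":0.7},{"ax":0,"ay":0,"az":0,"x":0.1,"y":-0.65,"z":0,"gripper":0.7},{"ax":0,"ay":0,"az":0,"x":0.15,"y":-1,"z":0,"gripper":0.7}]'
python3 -m jog '[{"ax":0,"ay":0,"az":0,"x":0.06,"y":-0.35,"z":0,"gripper":0.7},{"ax":0,"ay":0,"az":0,"x":0.16,"y":-0.6,"z":0,"gripper":0.7},{"ax":0,"ay":0,"az":0,"x":0.16,"y":-0.71,"z":0,"gripper":0.7},{"ax":0,"ay":0,"az":0,"x":0.16,"y":-0.71,"z":0,"gripper":0.7},{"ax":0,"ay":0,"az":0,"x":0.16,"y":-0.71,"z":0,"gripper":0.7}]'
python3 - <<'E'
from h import *
c=camera("top");s=camera("side")
for b in blobs(c,"red",(300,120,365,200),5)[0]: print(b,ray(c,b[2],.157))
for b in blobs(s,"red",(330,140,420,250),3)[0]: print(b)
E
```

```text
clock: 34.62
tcp_pos: [0.5385, -0.0542, 0.2544]
orientation: [-3.141, 0.002, 3.141]
force: [0.2, -0.6, 0.1]
grip_width: 0.702
grasp_force: 0.0
clock: 35.0
tcp_pos: [0.5155, -0.2055, 0.2526]
orientation: [-3.141, 0.001, -3.141]
force: [0.6, -0.7, -0.1]
grip_width: 0.701
grasp_force: 0.0
clock: 35.62
tcp_pos: [0.4924, -0.3095, 0.2521]
orientation: [3.141, 0.0, -3.14]
force: [0.6, -0.4, -0.4]
grip_width: 0.703
grasp_force: 0.0
(np.int32(28), [338, 135, 6, 6], array([340.8, 137.5])) [ 0.53653354 -0.05223505  0.157     ]
(np.int32(432), [324, 142, 27, 26], array([336.3, 156.6])) [ 0.49520445 -0.04310175  0.157     ]
(np.int32(6), [392, 167, 3, 2], array([393. , 167.5]))
(np.int32(7), [388, 188, 5, 2], array([390.4, 188.3]))
(np.int32(545), [373, 209, 31, 26], array([388. , 223.3]))
```

```bash
python3 -m jog '[{"ax":0,"ay":0,"az":0,"x":0,"y":-0.01,"z":0.3,"gripper":0.7},{"ax":0,"ay":0,"az":0,"x":0,"y":-0.01,"z":0.6,"gripper":0.7},{"ax":0,"ay":0,"az":0,"x":0,"y":-0.01,"z":0.79,"gripper":0.7},{"ax":0,"ay":0,"az":0,"x":0,"y":-0.01,"z":0.79,"gripper":0.6},{"ax":0,"ay":0,"az":0,"x":0,"y":-0.01,"z":0.79,"gripper":0.55}]'
python3 -m jog '[{"ax":0,"ay":0,"az":0,"x":0,"y":0,"z":0,"gripper":0.2},{"ax":0,"ay":0,"az":0,"x":0,"y":0,"z":0,"gripper":0.2},{"ax":0,"ay":0,"az":0,"x":0,"y":0,"z":0,"gripper":0.2},{"ax":0,"ay":0,"az":0,"x":0,"y":0,"z":0,"gripper":0.2}]' 60
python3 -m jog '[{"ax":0,"ay":0,"az":0,"x":0,"y":0,"z":-0.1,"gripper":0.2},{"ax":0,"ay":0,"az":0,"x":0,"y":0,"z":-0.35,"gripper":0.2},{"ax":0,"ay":0,"az":0,"x":0,"y":0,"z":-0.7,"gripper":0.2},{"ax":0,"ay":0,"az":0,"x":0,"y":0,"z":-1,"gripper":0.2},{"ax":0,"ay":0,"az":0,"x":0,"y":0,"z":-1,"gripper":0.2}]'
```

```text
clock: 36.35
tcp_pos: [0.4926, -0.3121, 0.1355]
orientation: [-3.14, 0.002, -3.141]
force: [0.8, 0.0, -0.4]
grip_width: 0.551
grasp_force: 0.0
clock: 36.85
tcp_pos: [0.4926, -0.3125, 0.1359]
orientation: [-3.14, 0.003, -3.142]
force: [0.5, 1.2, 7.1]
grip_width: 0.337
grasp_force: 59.8
clock: 37.48
tcp_pos: [0.4925, -0.3128, 0.2887]
orientation: [-3.137, 0.007, 3.141]
force: [-0.0, -0.5, -4.2]
grip_width: 0.334
grasp_force: 60.1
```

```bash
python3 -m jog '[{"ax":0,"ay":0,"az":0,"x":0.03,"y":0.15,"z":-0.1,"gripper":0.2},{"ax":0,"ay":0,"az":0,"x":0.03,"y":0.45,"z":-0.1,"gripper":0.2},{"ax":0,"ay":0,"az":0,"x":0.03,"y":0.75,"z":-0.1,"gripper":0.2}]' >/dev/null
python3 -m jog '[{"ax":0,"ay":0,"az":0,"x":0.03,"y":0.35,"z":0,"gripper":0.2},{"ax":0,"ay":0,"az":0,"x":0.03,"y":0.65,"z":0,"gripper":0.2},{"ax":0,"ay":0,"az":0,"x":0.03,"y":0.9,"z":0,"gripper":0.2}]' >/dev/null
python3 -m jog '[{"ax":0,"ay":0,"az":0,"x":0.03,"y":0.2,"z":0,"gripper":0.2},{"ax":0,"ay":0,"az":0,"x":0.03,"y":0.35,"z":0,"gripper":0.2},{"ax":0,"ay":0,"az":0,"x":0.036,"y":0.41,"z":0,"gripper":0.2},{"ax":0,"ay":0,"az":0,"x":0.036,"y":0.41,"z":0,"gripper":0.2},{"ax":0,"ay":0,"az":0,"x":0.036,"y":0.41,"z":0,"gripper":0.2}]'
python3 -m jog '[{"ax":0,"ay":0,"az":0,"x":0,"y":0,"z":0.25,"gripper":0.2},{"ax":0,"ay":0,"az":0,"x":0,"y":0,"z":0.6,"gripper":0.2},{"ax":0,"ay":0,"az":0,"x":0,"y":0,"z":0.85,"gripper":0.2},{"ax":0,"ay":0,"az":0,"x":0,"y":0,"z":0.95,"gripper":0.2},{"ax":0,"ay":0,"az":0,"x":0,"y":0,"z":0.95,"gripper":0.2}]'
```

```text
clock: 38.85
tcp_pos: [0.4773, -0.0039, 0.2981]
orientation: [-3.141, -0.001, 3.141]
force: [0.2, -0.1, -5.2]
grip_width: 0.334
grasp_force: 60.3
clock: 39.48
tcp_pos: [0.4773, -0.0035, 0.156]
orientation: [3.142, -0.001, 3.141]
force: [0.5, -0.1, -3.4]
grip_width: 0.333
grasp_force: 60.2
```

Down 0.0105 with a +0.8 mm x correction.

```bash
python3 -m jog '[{"ax":0,"ay":0,"az":0,"x":-0.005,"y":0.002,"z":0.03,"gripper":0.2},{"ax":0,"ay":0,"az":0,"x":-0.005,"y":0.002,"z":0.055,"gripper":0.2},{"ax":0,"ay":0,"az":0,"x":-0.005,"y":0.002,"z":0.07,"gripper":0.2},{"ax":0,"ay":0,"az":0,"x":-0.005,"y":0.002,"z":0.07,"gripper":0.2}]'
python3 -m jog '[{"ax":0,"ay":0,"az":0,"x":0,"y":0,"z":0.01,"gripper":0.2},{"ax":0,"ay":0,"az":0,"x":0,"y":0,"z":0.01,"gripper":0.2}]'
```

```text
clock: 39.98
tcp_pos: [0.4781, -0.0028, 0.1456]
orientation: [3.142, 0.0, 3.142]
force: [0.2, -0.6, -4.0]
grip_width: 0.336
grasp_force: 60.2
clock: 40.22
tcp_pos: [0.4781, -0.0028, 0.1441]
orientation: [3.142, 0.0, 3.141]
force: [-0.1, 0.4, -3.6]
grip_width: 0.331
grasp_force: 60.2
```

```bash
python3 -m jog '[{"ax":0,"ay":0,"az":0,"x":0,"y":0,"z":0.006,"gripper":0.2},{"ax":0,"ay":0,"az":0,"x":0,"y":0,"z":0.006,"gripper":0.2}]'
python3 -m jog '[{"ax":0,"ay":0,"az":0,"x":0,"y":0,"z":0,"gripper":0.6},{"ax":0,"ay":0,"az":0,"x":0,"y":0,"z":0,"gripper":0.6},{"ax":0,"ay":0,"az":0,"x":0,"y":0,"z":-0.2,"gripper":0.6},{"ax":0,"ay":0,"az":0,"x":0,"y":0,"z":-0.5,"gripper":0.7},{"ax":0,"ay":0,"az":0,"x":0,"y":0,"z":-0.73,"gripper":0.7}]'
python3 -m jog '[{"ax":0,"ay":0,"az":0,"x":-0.1,"y":-0.3,"z":0,"gripper":0.7},{"ax":0,"ay":0,"az":0,"x":-0.2,"y":-0.65,"z":0,"gripper":0.7},{"ax":0,"ay":0,"az":0,"x":-0.2,"y":-0.9,"z":0,"gripper":0.7}]' >/dev/null
python3 -m jog '[{"ax":0,"ay":0,"az":0,"x":-0.1,"y":-0.35,"z":0,"gripper":0.7},{"ax":0,"ay":0,"az":0,"x":-0.2,"y":-0.7,"z":0,"gripper":0.7},{"ax":0,"ay":0,"az":0,"x":-0.3,"y":-0.9,"z":0,"gripper":0.7}]' >/dev/null
python3 -m jog '[{"ax":0,"ay":0,"az":0,"x":-0.09,"y":-0.2,"z":0,"gripper":0.7},{"ax":0,"ay":0,"az":0,"x":-0.09,"y":-0.26,"z":0,"gripper":0.7},{"ax":0,"ay":0,"az":0,"x":-0.09,"y":-0.26,"z":0,"gripper":0.7},{"ax":0,"ay":0,"az":0,"x":-0.09,"y":-0.26,"z":0,"gripper":0.7}]'
python3 - <<'E'
from h import *
c=camera("top")
for b in blobs(c,"blue",(290,130,345,205),5)[0]: print(b,ray(c,b[2],.157))
E
```

```text
clock: 40.48
tcp_pos: [0.4784, -0.0028, 0.144]
orientation: [3.142, 0.001, 3.142]
force: [-2.0, 0.0, 2.0]
grip_width: 0.334
grasp_force: 60.9
clock: 41.1
tcp_pos: [0.4783, -0.0028, 0.2547]
orientation: [-3.142, 0.002, 3.141]
force: [-0.9, 0.1, -0.7]
grip_width: 0.705
grasp_force: 0.0
clock: 42.35
tcp_pos: [0.5665, -0.3109, 0.253]
orientation: [3.141, 0.0, -3.141]
force: [-0.4, 0.3, -0.1]
grip_width: 0.694
grasp_force: 0.0
(np.int32(28), [314, 162, 6, 6], array([316.5, 164.8])) [ 0.47693524 -0.00188897  0.157     ]
(np.int32(396), [302, 167, 28, 25], array([316.4, 180.9])) [ 0.44278139 -0.002159    0.157     ]
```

```bash
python3 -m jog '[{"ax":0,"ay":0,"az":0,"x":0,"y":-0.008,"z":0.3,"gripper":0.7},{"ax":0,"ay":0,"az":0,"x":0,"y":-0.008,"z":0.6,"gripper":0.7},{"ax":0,"ay":0,"az":0,"x":0,"y":-0.008,"z":0.79,"gripper":0.7},{"ax":0,"ay":0,"az":0,"x":0,"y":-0.008,"z":0.79,"gripper":0.6},{"ax":0,"ay":0,"az":0,"x":0,"y":-0.008,"z":0.79,"gripper":0.55}]'
python3 -m jog '[{"ax":0,"ay":0,"az":0,"x":0,"y":0,"z":0,"gripper":0.2},{"ax":0,"ay":0,"az":0,"x":0,"y":0,"z":0,"gripper":0.2},{"ax":0,"ay":0,"az":0,"x":0,"y":0,"z":0,"gripper":0.2},{"ax":0,"ay":0,"az":0,"x":0,"y":0,"z":0,"gripper":0.2}]' 60
python3 -m jog '[{"ax":0,"ay":0,"az":0,"x":0,"y":0,"z":-0.1,"gripper":0.2},{"ax":0,"ay":0,"az":0,"x":0,"y":0,"z":-0.35,"gripper":0.2},{"ax":0,"ay":0,"az":0,"x":0,"y":0,"z":-0.7,"gripper":0.2},{"ax":0,"ay":0,"az":0,"x":0,"y":0,"z":-1,"gripper":0.2},{"ax":0,"ay":0,"az":0,"x":0,"y":0,"z":-1,"gripper":0.2}]'
```

```text
clock: 43.02
tcp_pos: [0.5673, -0.313, 0.1364]
orientation: [-3.14, 0.003, -3.141]
force: [0.4, -0.3, 0.4]
grip_width: 0.553
grasp_force: 0.0
clock: 43.52
tcp_pos: [0.5675, -0.3132, 0.1368]
orientation: [-3.14, 0.004, -3.142]
force: [-1.3, 1.6, 6.6]
grip_width: 0.331
grasp_force: 59.7
clock: 44.15
tcp_pos: [0.5674, -0.3136, 0.2893]
orientation: [-3.137, 0.007, 3.141]
force: [0.2, -0.8, -5.0]
grip_width: 0.335
grasp_force: 60.3
```

```bash
python3 -m jog '[{"ax":0,"ay":0,"az":0,"x":0,"y":0.05,"z":-0.15,"gripper":0.2},{"ax":0,"ay":0,"az":0,"x":0.03,"y":0.3,"z":-0.22,"gripper":0.2},{"ax":0,"ay":0,"az":0,"x":0.06,"y":0.6,"z":-0.22,"gripper":0.2},{"ax":0,"ay":0,"az":0,"x":0.08,"y":0.9,"z":-0.22,"gripper":0.2}]'
python3 -m jog '[{"ax":0,"ay":0,"az":0,"x":0.03,"y":0.3,"z":0,"gripper":0.2},{"ax":0,"ay":0,"az":0,"x":0.06,"y":0.6,"z":0,"gripper":0.2},{"ax":0,"ay":0,"az":0,"x":0.08,"y":0.9,"z":0,"gripper":0.2}]'
python3 -m jog '[{"ax":0,"ay":0,"az":0,"x":0.03,"y":0.3,"z":0,"gripper":0.2},{"ax":0,"ay":0,"az":0,"x":0.043,"y":0.52,"z":0,"gripper":0.2},{"ax":0,"ay":0,"az":0,"x":0.043,"y":0.6,"z":0,"gripper":0.2},{"ax":0,"ay":0,"az":0,"x":0.043,"y":0.6,"z":0,"gripper":0.2},{"ax":0,"ay":0,"az":0,"x":0.043,"y":0.6,"z":0,"gripper":0.2}]'
```

```text
clock: 44.65
tcp_pos: [0.5538, -0.1767, 0.314]
orientation: [3.14, -0.004, 3.141]
force: [-0.1, 1.1, -5.2]
grip_width: 0.329
grasp_force: 60.5
clock: 45.02
tcp_pos: [0.5417, -0.0416, 0.3141]
orientation: [3.141, -0.005, 3.141]
force: [0.2, 0.6, -6.1]
grip_width: 0.336
grasp_force: 60.5
clock: 45.65
tcp_pos: [0.5362, 0.0459, 0.3164]
orientation: [-3.141, -0.001, 3.14]
force: [1.1, -0.1, -5.9]
grip_width: 0.338
grasp_force: 60.8
```

Contact expected at z≈0.1448; descend 0.150 then the rest.

```bash
python3 -m jog '[{"ax":0,"ay":0,"az":0,"x":-0.005,"y":0.003,"z":0.3,"gripper":0.2},{"ax":0,"ay":0,"az":0,"x":-0.005,"y":0.003,"z":0.65,"gripper":0.2},{"ax":0,"ay":0,"az":0,"x":-0.005,"y":0.003,"z":0.9,"gripper":0.2},{"ax":0,"ay":0,"az":0,"x":-0.005,"y":0.003,"z":1,"gripper":0.2},{"ax":0,"ay":0,"az":0,"x":-0.005,"y":0.003,"z":1,"gripper":0.2}]'
python3 -m jog '[{"ax":0,"ay":0,"az":0,"x":0,"y":0,"z":0.05,"gripper":0.2},{"ax":0,"ay":0,"az":0,"x":0,"y":0,"z":0.1,"gripper":0.2},{"ax":0,"ay":0,"az":0,"x":0,"y":0,"z":0.12,"gripper":0.2},{"ax":0,"ay":0,"az":0,"x":0,"y":0,"z":0.12,"gripper":0.2}]'
```

```text
clock: 46.28
tcp_pos: [0.5369, 0.0468, 0.1671]
orientation: [-3.142, -0.001, 3.141]
force: [0.2, -0.4, -4.5]
grip_width: 0.333
grasp_force: 60.6
clock: 46.78
tcp_pos: [0.5369, 0.0475, 0.1491]
orientation: [3.142, -0.0, 3.142]
force: [0.2, 0.1, -5.9]
grip_width: 0.332
grasp_force: 60.6
```

```bash
python3 -m jog '[{"ax":0,"ay":0,"az":0,"x":0,"y":-0.006,"z":0.015,"gripper":0.2},{"ax":0,"ay":0,"az":0,"x":0,"y":-0.006,"z":0.024,"gripper":0.2},{"ax":0,"ay":0,"az":0,"x":0,"y":-0.006,"z":0.024,"gripper":0.2}]'
python3 -m jog '[{"ax":0,"ay":0,"az":0,"x":0,"y":0,"z":0.006,"gripper":0.2},{"ax":0,"ay":0,"az":0,"x":0,"y":0,"z":0.006,"gripper":0.2}]'
```

```text
clock: 47.15
tcp_pos: [0.5369, 0.0465, 0.1455]
orientation: [3.141, -0.0, 3.141]
force: [0.1, -0.2, -5.7]
grip_width: 0.336
grasp_force: 60.6
clock: 47.4
tcp_pos: [0.5371, 0.0466, 0.1449]
orientation: [3.141, 0.001, 3.141]
force: [-0.9, 0.1, -5.1]
grip_width: 0.335
grasp_force: 61.1
```

```bash
python3 -m jog '[{"ax":0,"ay":0,"az":0,"x":0,"y":0,"z":0.005,"gripper":0.2},{"ax":0,"ay":0,"az":0,"x":0,"y":0,"z":0.005,"gripper":0.2}]'
python3 -m jog '[{"ax":0,"ay":0,"az":0,"x":0,"y":0,"z":0,"gripper":0.6},{"ax":0,"ay":0,"az":0,"x":0,"y":0,"z":0,"gripper":0.6},{"ax":0,"ay":0,"az":0,"x":0,"y":0,"z":-0.2,"gripper":0.6},{"ax":0,"ay":0,"az":0,"x":0,"y":0,"z":-0.5,"gripper":0.7},{"ax":0,"ay":0,"az":0,"x":0,"y":0,"z":-0.8,"gripper":0.7}]'
python3 -m jog '[{"ax":0,"ay":0,"az":0,"x":0.1,"y":0.35,"z":-0.2,"gripper":0.7},{"ax":0,"ay":0,"az":0,"x":0.2,"y":0.7,"z":-0.2,"gripper":0.7},{"ax":0,"ay":0,"az":0,"x":0.2,"y":1,"z":-0.2,"gripper":0.7},{"ax":0,"ay":0,"az":0,"x":0.2,"y":1,"z":-0.2,"gripper":0.7}]'
python3 -m jog '[{"ax":0,"ay":0,"az":0,"x":0.2,"y":0.35,"z":0,"gripper":0.7},{"ax":0,"ay":0,"az":0,"x":0.3,"y":0.7,"z":0,"gripper":0.7},{"ax":0,"ay":0,"az":0,"x":0.3,"y":1,"z":0,"gripper":0.7},{"ax":0,"ay":0,"az":0,"x":0.3,"y":1,"z":0,"gripper":0.7}]'
python3 - <<'E'
from h import *
c=camera("top");s=camera("side")
for k in("red","yellow","blue"):
    for b in blobs(c,k,(270,120,365,205),10)[0]: print(k,b,ray(c,b[2],.157))
f=c["frame"][85:215,165:480]; g=s["frame"][130:280,290:500]
o=np.zeros((600,790,3),np.uint8); a=cv2.resize(f,(630,260));o[:260,:630]=a; a=cv2.resize(g,(470,336));o[262:598,:470]=a
cv2.imwrite("pics/c1.png",o[:,:,::-1])
E
```

```text
clock: 47.65
tcp_pos: [0.5373, 0.0466, 0.1449]
orientation: [3.141, 0.001, 3.142]
force: [-1.4, 0.7, 1.8]
grip_width: 0.336
grasp_force: 61.4
clock: 48.28
tcp_pos: [0.5368, 0.0465, 0.2653]
orientation: [3.142, 0.0, 3.141]
force: [1.4, -0.2, 0.5]
grip_width: 0.7
grasp_force: 0.0
clock: 48.78
tcp_pos: [0.5064, 0.1991, 0.2939]
orientation: [3.141, 0.0, -3.138]
force: [0.2, -1.0, -0.5]
grip_width: 0.701
grasp_force: 0.0
clock: 49.28
tcp_pos: [0.4616, 0.3481, 0.2932]
orientation: [-3.141, -0.001, -3.139]
force: [0.5, -0.7, 0.1]
grip_width: 0.698
grasp_force: 0.0
red (np.int32(29), [338, 135, 7, 6], array([340.9, 137.5])) [ 0.53653755 -0.05244582  0.157     ]
red (np.int32(430), [324, 142, 27, 26], array([336.3, 156.6])) [ 0.49520445 -0.04310175  0.157     ]
yellow (np.int32(30), [291, 135, 6, 6], array([293.4, 137.4])) [0.53484956 0.04747876 0.157     ]
yellow (np.int32(449), [282, 143, 28, 25], array([295.9, 156. ])) [0.49494642 0.04144168 0.157     ]
blue (np.int32(28), [314, 162, 6, 6], array([316.5, 164.8])) [ 0.47693524 -0.00188897  0.157     ]
blue (np.int32(397), [302, 167, 28, 25], array([316.4, 180.9])) [ 0.44278139 -0.002159    0.157     ]
```

View pics/c1.png

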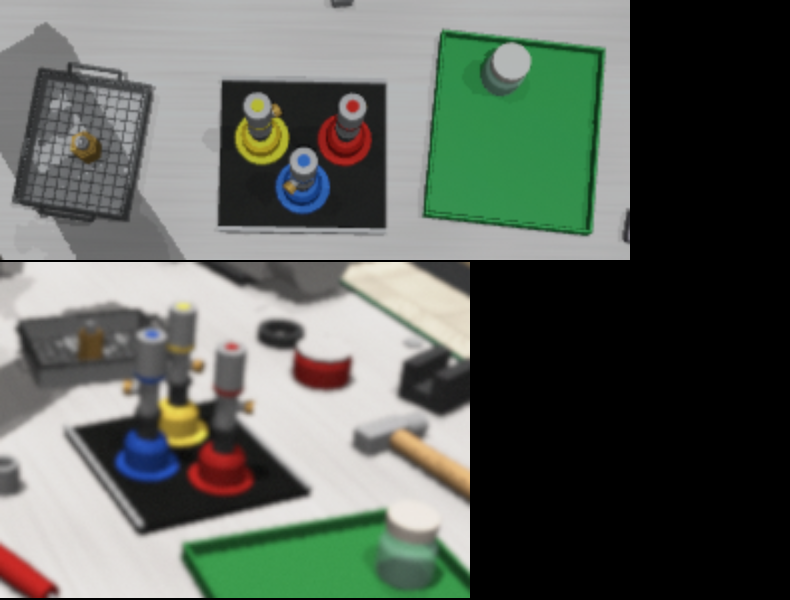

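All three injectors stand on their own pads, each cap dot within about 1 mm of its pad centre. The nozzle is upright in the steel basket, the jar is where it was, and the arm is clear.

```bash
python3 -c "
from workcell import ticket
print(ticket.finish_job())"
```

```text
the job is handed in; nothing more can be done
None
```

The job is done and handed in at about 49 s: the three injectors are back upright on their own pads, within about 1 mm of centre; the nozzle stands upright in the steel basket and the jar was not touched.

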